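# Portion frozen croquettes into the empty bowl on the lidding press

### The job

Turn the lidding press's round table, which has black pegs to take hold of, until the one empty bowl stands at the loading point, in line with the green pointer. Then hold the steel scoop with its lip low over that bowl and tip it only until the croquettes begin to slide, so that a portion of three or four drops in, and set the scoop down flat on its mint tray with the remaining croquettes still in it. Leave every bowl standing in its nest and the tongs and shaker where they are.

Things in the scene. Friction and masses are not known exactly. Their poses are not given: they have to be found in the camera images.
- press: White lidding press, fixed. Origin on the bench on its round table's axis. -x: front, with the loading point and a green pointer 186 mm from the axis, 55 mm high. +x: press head, a platen 94 mm across over the rear bowl (108 mm from the axis), underside 190 mm above the bench; arm above it at 320 to 362 mm, 44 mm wide; two posts and foot 210 to 280 mm behind the axis, 110 mm wide; a hand lever to 450 mm.
- load_point (a point): The loading point: 108 mm in front of the table's axis on the line to the green pointer, 50 mm above the bench, which is the table's top face.
- turntable (a joint): Angle of the press's round aluminium table (350 mm across, top face 50 mm above the bench): 0 as found, grows anticlockwise seen from above. Turns both ways, nearly a full turn each, no detents; a drag of about 0.2 N m (1 to 2 N at a peg) keeps it where it is left. Four nests 90 degrees apart, centres 108 mm from the axis, with 5 mm high lugs round the bowl's foot.
- peg1 (a point): Centre of the top of peg 1 of 4: an upright black cylinder 18 mm across, 62 mm tall, on the round table, 155 mm from the axis, midway (45 degrees) between two nests; its top is 112 mm above the bench. Pegs 1 to 4 follow each other anticlockwise.
- peg2 (a point): Centre of the top of peg 2 of 4: an upright black cylinder 18 mm across, 62 mm tall, on the round table, 155 mm from the axis, midway (45 degrees) between two nests; its top is 112 mm above the bench. Pegs 1 to 4 follow each other anticlockwise.
- peg3 (a point): Centre of the top of peg 3 of 4: an upright black cylinder 18 mm across, 62 mm tall, on the round table, 155 mm from the axis, midway (45 degrees) between two nests; its top is 112 mm above the bench. Pegs 1 to 4 follow each other anticlockwise.
- peg4 (a point): Centre of the top of peg 4 of 4: an upright black cylinder 18 mm across, 62 mm tall, on the round table, 155 mm from the axis, midway (45 degrees) between two nests; its top is 112 mm above the bench. Pegs 1 to 4 follow each other anticlockwise.
- bowl_empty: The empty bowl: black, 62 mm high, 112 mm across the rim, 62 mm across the foot, wall 3 mm, inner floor 8 mm above its underside; loose (100 g) in one of the two nests beside the loading point (a quarter turn one way or the other, unknown beforehand). Origin at the centre of its underside, z up; rim 112 mm above the bench.
- bowl_side: A bowl of the same size already filled with three croquettes, loose in the nest opposite the empty bowl. Origin at the centre of its underside.
- bowl_front: A bowl of the same size already filled with three croquettes, loose in the nest that is nearest the loading point at the start. Origin at the centre of its underside.
- bowl_lidded: A filled bowl of the same size with a dark brown lid on (81 mm high with its knob), loose in the nest under the press head at the start. Origin at the centre of its underside.
- tray: Mint-green tray, fixed, 360 mm along its x and 320 mm along its y; floor 4 mm thick, rim 8 mm wide and 18 mm high. Origin at the centre of its underside.
- scoop: Polished steel scoop (350 g, loose): a trough 58 mm wide inside, open at its +x end. Origin on its underside below the handle; x points to the lip, z up. Flat floor 2.5 mm thick, x = -102 to +115 mm; back and side walls 42 mm high, 28 mm on the last 50 mm to the lip. The croquette at the lip starts to slide at a slope of 19 to 28 degrees, which varies; each one behind needs about 1 degree more. Easing back stops them.
- scoop_handle (a point): Centre of the scoop's black handle bar, which bridges the trough crosswise: flat sides, 16 mm thick along the scoop's x, 20 mm high, 63 mm long along its y, on a flat strap at each end (22 mm along x). It is straight above the scoop's origin, 92 mm over the underside; 40 mm free height between bar and side walls.
- scoop_lip (a point): Middle of the lip, the front edge of the scoop's floor, at its underside: 115 mm in front of the scoop's origin.
- croquette1: Frozen croquette 1 of 7, golden brown, a hard rounded block 27 x 46 x 20 mm (its x, y, z; about 25 g). Origin at its centre. The seven lie in single file, crosswise, in the scoop: number 1 nearest the lip (centre 84 mm in front of the scoop's origin), then one every 28 mm back to number 7.
- croquette2: Frozen croquette 2 of 7, golden brown, a hard rounded block 27 x 46 x 20 mm (its x, y, z; about 25 g). Origin at its centre. The seven lie in single file, crosswise, in the scoop: number 1 nearest the lip (centre 84 mm in front of the scoop's origin), then one every 28 mm back to number 7.
- croquette3: Frozen croquette 3 of 7, golden brown, a hard rounded block 27 x 46 x 20 mm (its x, y, z; about 25 g). Origin at its centre. The seven lie in single file, crosswise, in the scoop: number 1 nearest the lip (centre 84 mm in front of the scoop's origin), then one every 28 mm back to number 7.
- croquette4: Frozen croquette 4 of 7, golden brown, a hard rounded block 27 x 46 x 20 mm (its x, y, z; about 25 g). Origin at its centre. The seven lie in single file, crosswise, in the scoop: number 1 nearest the lip (centre 84 mm in front of the scoop's origin), then one every 28 mm back to number 7.
- croquette5: Frozen croquette 5 of 7, golden brown, a hard rounded block 27 x 46 x 20 mm (its x, y, z; about 25 g). Origin at its centre. The seven lie in single file, crosswise, in the scoop: number 1 nearest the lip (centre 84 mm in front of the scoop's origin), then one every 28 mm back to number 7.
- croquette6: Frozen croquette 6 of 7, golden brown, a hard rounded block 27 x 46 x 20 mm (its x, y, z; about 25 g). Origin at its centre. The seven lie in single file, crosswise, in the scoop: number 1 nearest the lip (centre 84 mm in front of the scoop's origin), then one every 28 mm back to number 7.
- croquette7: Frozen croquette 7 of 7, golden brown, a hard rounded block 27 x 46 x 20 mm (its x, y, z; about 25 g). Origin at its centre. The seven lie in single file, crosswise, in the scoop: number 1 nearest the lip (centre 84 mm in front of the scoop's origin), then one every 28 mm back to number 7.
- tongs: Steel tongs with green tips, 240 mm long, 45 mm wide, 12 mm high, loose on the tray's far (+x) side, lying along y. Origin at the middle of the underside.
- shaker: White shaker with a steel top, 51 mm across, 84 mm high, loose on the bench between the robot, the tray and the press. Origin at the centre of its underside.
Things that resemble listed ones, but are neither listed nor needed, are in the scene too. Leave any yellow look-alike of the scoop alone.

How it is judged:
On the way, in this order (a step that is already met when the one before it is completed fails the run):
1. the empty bowl has been turned to the loading point (centre within 20 mm) and the table stands still (horizontal distance between bowl_empty and load_point below 0.02 m and velocity of joint turntable between -0.05 and 0.05 rad/s), for 0.2 s.
2. with the bowl there, the scoop is tipped more than 12 degrees over it and the first croquette has dropped in (horizontal distance between bowl_empty and load_point below 0.02 m and horizontal distance between croquette1 and bowl_empty below 0.05 m and z of croquette1 in the frame of bowl_empty between 0 and 0.09 m and angle between scoop's own z axis and vertical above 0.21 rad and horizontal distance between scoop_lip and bowl_empty below 0.1 m), for 0.05 s.
At the end, for the whole second after the job is handed in: The once empty bowl is at the loading point (within 20 mm) holding croquettes 1 to 3, or 1 to 4; all others lie inside the scoop, which stands flat on the floor of the mint tray, let go; all four bowls stand upright in their nests and the table is at rest (all of step 1 and horizontal distance between each of croquette1, croquette2, croquette3 and bowl_empty below 0.05 m and z of croquette1 in the frame of bowl_empty between 0 and 0.09 m and z of croquette2 in the frame of bowl_empty between 0 and 0.09 m and z of croquette3 in the frame of bowl_empty between 0 and 0.09 m and ((horizontal distance between croquette4 and bowl_empty below 0.05 m and z of croquette4 in the frame of bowl_empty between 0 and 0.09 m) or (x of croquette4 in the frame of scoop between -0.105 and 0.116 m and y of croquette4 in the frame of scoop between -0.032 and 0.032 m and z of croquette4 in the frame of scoop between 0 and 0.045 m)) and x of croquette5 in the frame of scoop between -0.105 and 0.116 m and y of croquette5 in the frame of scoop between -0.032 and 0.032 m and z of croquette5 in the frame of scoop between 0 and 0.045 m and x of croquette6 in the frame of scoop between -0.105 and 0.116 m and y of croquette6 in the frame of scoop between -0.032 and 0.032 m and z of croquette6 in the frame of scoop between 0 and 0.045 m and x of croquette7 in the frame of scoop between -0.105 and 0.116 m and y of croquette7 in the frame of scoop between -0.032 and 0.032 m and z of croquette7 in the frame of scoop between 0 and 0.045 m and x of scoop in the frame of tray between -0.165 and 0.165 m and y of scoop in the frame of tray between -0.145 and 0.145 m and z of scoop in the frame of tray below 0.01 m and angle between scoop's own z axis and vertical below 0.06 rad and linear speed of scoop below 0.02 m/s and angle between each of bowl_empty, bowl_side, bowl_front, bowl_lidded's own z axis and vertical below 0.12 rad and z of each of bowl_empty, bowl_side, bowl_front, bowl_lidded in the frame of load_point below 0.012 m); the robot touches nothing.
It fails at once if the scoop is tipped more than 17 degrees with its lip more than about 100 mm above the bowl's rim (angle between scoop's own z axis and vertical above 0.3 rad and height (world z) of scoop_lip above 0.215 m).
It fails at once if the scoop is dropped: let go while it is more than 30 mm above the tray's floor (z of scoop in the frame of tray above 0.035 m and contact force between the fingers and scoop below 0.05 N).
It fails at once if a bowl is tipped or lifted out of its nest ((angle between bowl_empty's own z axis and vertical above 0.3 rad or z of bowl_empty in the frame of load_point above 0.03 m) or (angle between bowl_side's own z axis and vertical above 0.3 rad or z of bowl_side in the frame of load_point above 0.03 m) or (angle between bowl_front's own z axis and vertical above 0.3 rad or z of bowl_front in the frame of load_point above 0.03 m) or (angle between bowl_lidded's own z axis and vertical above 0.3 rad or z of bowl_lidded in the frame of load_point above 0.03 m)).
It fails at once if the tongs or the shaker are shifted by more than 30 mm (distance of any of tongs, shaker from where it was at the start of the episode above 0.03 m).
It also fails if it takes over 72 s, if anything falls off the work surface, if the arm or the gripper's body presses on something with over 40 N, if the wrist force passes 120 N, or if a joint passes its speed limit or range.

### The arm

A 7-joint arm with a two-finger parallel gripper is mounted at the origin on the work surface. World frame = base frame: x ahead of the robot, y to its left, z up, the work surface at z = 0. Lengths are in m, angles in rad, forces in N, time in s.
With the tool pointing down it reaches from about 0.425 to 0.825 m from the base axis. Payload 3.6 kg.
Tool frame: the origin (TCP) lies between the finger pads; the fingertips stand robot.finger_overhang ahead of it and the grasp point (between the pads) lies 11 mm behind it (robot.finger_overhang is the distance from the TCP to the fingertips, in m); z points along the fingers, y is the direction in which the jaws open and shut (so a half turn about z gives the same grasp; the last joint's range is limited). The gripper opens to 85 mm and grips with 20 to 120 N. Pads are 22 mm wide; open, the fingers measure 114 mm over their backs; the gripper's body (76 mm by 85 mm) begins 54 mm behind the grasp point. The pads swing forward as they close: fully open they stand 13 mm farther back than shut.
Start: joints at [1.276, 0.615, -0.013, 1.423, 0.008, 1.103, -0.04], TCP at [0.172, -0.627, 0.239] pointing down, gripper open.
Joint ranges: [-3.12, 3.12], [-0.3, 2.06], [-1.34, 1.32], [0.26, 2.42], [-1.36, 4.5], [0.01, 1.98], [-2.84, 2.84]. Speed limits (rad/s): [2.79, 2.79, 3.14, 3.14, 3.14, 3.14, 3.14].

### API

Orientations are given as a unit quaternion [w, x, y, z].
In Python, from plant import robot, vision, hand_in, spotter gives the robot as it stands. The module is installed in compiled form; this text tells all that it offers.
- The arm moves only by the tool arm_command, never from a script. Its argument "steps" is a list of rows, each a list of 3 entries, a list of its own where there are three numbers: the shift along the world's x, y, z normalised to -1 to 1, where 1 is 100 mm, then the turn about the world's z normalised to -1 to 1, where 1 is 0.5 rad, then the opening, from -1 (shut) to 1 (fully open). A call has 1 to 5 rows; each row is the pose to reach, as a shift and turn from the pose commanded when the call began; what a row does not reach only later rows make up. A row lasts 1/8 s, in which the tool goes at most 62.5 mm and 10.7 degrees, less where a joint would pass 70% of its speed; a pose out of reach is approached as far as the arm can. A call with a number of a shift or a turn outside -1 to 1 is refused whole. A call with a gripper value outside its range is refused whole. The fingers move at their own pace and stop on an object; the grip force is fixed at half the most. Time passes only in rows, so rows that repeat a pose let the fingers close. It gives the time, the measured TCP pose, the force and the opening at its end, in the units of the state.
- robot.state(): the state, without advancing time (a new reading comes with each control period).
- vision.read_camera(name): name is "scene" or "side" or "wrist"; returns a dict with "frame" (400x640x3 uint8, red, green, blue), "fx", "fy", "cx", "cy" (pixels), "extrinsics" (4x4, takes a point from camera to world coordinates); the wrist camera has in their place "T_tool_cam" (4x4, takes a point from camera to tool coordinates, whose origin is the TCP and whose axes are the flange's). Camera axes: x right, y down, z forward; pixel columns grow to the right and rows downward; lengths in m; the calibration is good to about 2 mm. A picture is of the moment at which its call begins: read the wrist's pose just before it. There is no depth.
- hand_in(): hands the job in, once; it reports no verdict.
Trained networks look in a picture, given as the dict that the camera call returned (one of the last four; its "shot" number tells which), for a name from the list of things; names that differ only in an ending like _2 or _b are one class to them, and where a whole thing is asked for, a point or a joint stands for the part that bears it (a point fixed in the world has none). Each returns a list of dicts, best first, with "score" (0 to 1); they miss things now and then, are a little off and sometimes report something else, mostly with a low value. They report only what shows in the picture. A call takes as long as a camera call. They do not tell look-alikes from the thing itself.
- spotter.trace(picture, query): "mask" (400x640 bool, what is visible of it) and "bbox" ([left, top, right, bottom] in pixels, round what is visible of it).
- spotter.place_of(picture, query): "at" ([column, row] in pixels: a listed point, or the origin of a listed thing).
The state is a dict: "time_s": time; "qpos": joint angles; "joint_vel": joint speeds; "joint_torque": joint torques, N m; "eef_pos": TCP position; "ee_rot": TCP orientation; "wrist_force": force on the tool from outside, world axes, zero at the start; "ft_torque": the same for the moment, N m; "gripper_width": finger opening in m.
Only numpy, scipy, OpenCV 4.12 (cv2) and the standard library are available. Lean on these libraries where they do the work, as an engineer would, in place of code of your own. Each camera call takes 0.05 s, during which the arm holds its last target.

## Working session

There is one attempt and no reset: what is moved stays moved. The work goes in short steps, Python scripts to look and compute and a tool call to move; the robot and the scene stay as the last step left them, time stands still between calls to the robot, and variables do not carry over. Pictures are saved under pics/ and viewed, and the job is handed in when it is done.

Besides the shell and the picture viewer there is one more tool, called after ">>>" in YAML: its name, and indented under it one key for each argument. arm_command: Moves the arm, as the interface text tells. Scaled input: -1 to 1 covers 100 mm each way for a shift and 0.5 rad each way for a turn. Its arguments: {"type":"object","properties":{"steps":{"type":"array","items":{"type":"array"}}},"required":["steps"]}

```bash
mkdir -p pics
cat > h.py <<'E'
import numpy as np, cv2
from plant import robot, vision, hand_in, spotter
def save(p,name,crop=None,scale=1):
    f=p["frame"][:,:,::-1].copy()
    if crop: f=f[crop[1]:crop[3],crop[0]:crop[2]]
    if scale!=1: f=cv2.resize(f,None,fx=scale,fy=scale,interpolation=cv2.INTER_CUBIC)
    cv2.imwrite("pics/"+name+".png",f)
def Rq(q):
    w,x,y,z=q
    return np.array([[1-2*(y*y+z*z),2*(x*y-z*w),2*(x*z+y*w)],[2*(x*y+z*w),1-2*(x*x+z*z),2*(y*z-x*w)],[2*(x*z-y*w),2*(y*z+x*w),1-2*(x*x+y*y)]])
def ext(p,st=None):
    if "extrinsics" in p: return np.array(p["extrinsics"])
    T=np.eye(4);T[:3,:3]=Rq(st["ee_rot"]);T[:3,3]=st["eef_pos"]
    return T@np.array(p["T_tool_cam"])
def ray(p,uv,T):
    d=np.array([(uv[0]-p["cx"])/p["fx"],(uv[1]-p["cy"])/p["fy"],1.0])
    return T[:3,3],T[:3,:3]@d
def at_z(p,uv,z,T):
    o,d=ray(p,uv,T); return o+d*(z-o[2])/d[2]
def proj(p,X,T):
    Y=np.linalg.inv(T)@np.append(X,1); return np.array([p["fx"]*Y[0]/Y[2]+p["cx"],p["fy"]*Y[1]/Y[2]+p["cy"]])
def tri(rays):
    A=np.zeros((3,3));b=np.zeros(3)
    for o,d in rays:
        d=d/np.linalg.norm(d);M=np.eye(3)-np.outer(d,d);A+=M;b+=M@o
    x=np.linalg.solve(A,b)
    r=[np.linalg.norm((np.eye(3)-np.outer(d,d)/(d@d))@(x-o)) for o,d in rays]
    return x,r
def show(*a):
    print(*[np.round(x,4) if not isinstance(x,str) else x for x in a])
E
python3 - <<'E'
from h import *
st=robot.state()
for k in st: print(k,np.round(st[k],3))
print(robot.finger_overhang)
for n in ["scene","side","wrist"]:
    p=vision.read_camera(n); save(p,n+"0"); T=ext(p,st); show(n,p["fx"],T[:3,3],T[:3,2])
E
```

```text
time_s 0.0
qpos [ 1.276  0.616 -0.013  1.425  0.008  1.103 -0.04 ]
joint_vel [-0.001  0.001  0.001  0.    -0.001  0.    -0.   ]
joint_torque [-1.0000e-03 -4.6922e+01  2.5900e-01 -1.7104e+01  1.0000e-02  1.0000e-02
 -0.0000e+00]
eef_pos [ 0.172 -0.626  0.238]
ee_rot [-0.001  0.991  0.134 -0.   ]
wrist_force [-0.177 -0.058 -0.255]
ft_torque [0.026 0.03  0.023]
gripper_width 0.085
0.008
scene 376.409 [ 1.0891 -0.2047  0.8297] [-0.6298  0.182  -0.7551]
side 393.1568 [ 0.4226 -0.6397  0.8152] [ 0.0693  0.6546 -0.7528]
wrist 300.8676 [ 0.2532 -0.6044  0.3724] [-0.3142 -0.0839 -0.9456]
```

View pics/scene0.png

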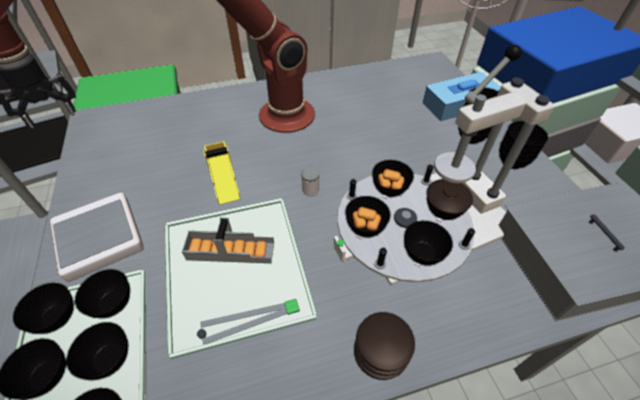

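View pics/side0.png

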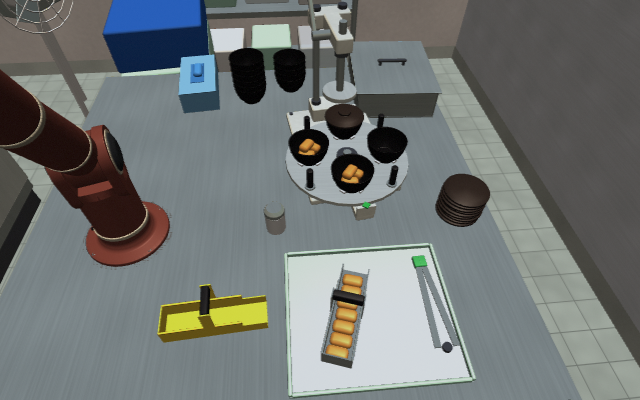

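View pics/wrist0.png

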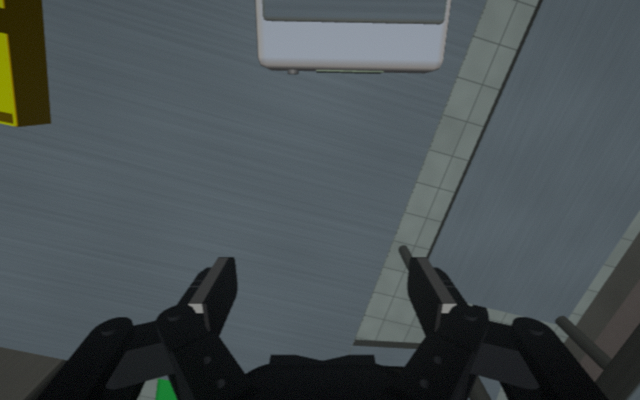

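Run:
```python
from h import *
ps={n:vision.read_camera(n) for n in ["scene","side"]}
zs=dict(scoop_handle=.096,scoop_lip=.004,scoop=.004,peg1=.112,bowl_empty=.05,bowl_side=.05,bowl_front=.05,bowl_lidded=.05,tray=0,shaker=0,tongs=.004,press=0,turntable=.05)
for q,z in zs.items():
    for n,p in ps.items():
        T=ext(p)
        for r in spotter.place_of(p,q)[:4]:
            show(q,n,r["score"],r["at"],at_z(p,r["at"],z,T))
save(ps["side"],"side_crop",(260,0,480,380),1.55)
```

```text
scoop_handle scene 0.67 [220.5 231. ] [ 0.5212 -0.2781  0.096 ]
scoop_handle scene 0.62 [217.1 153.6] [ 0.2461 -0.2544  0.096 ]
scoop_handle side 0.81 [205.3 300.6] [ 0.2364 -0.261   0.096 ]
scoop_handle side 0.78 [350.  299.9] [ 0.5214 -0.2854  0.096 ]
scoop_handle side 0.41 [364.3 311.4] [ 0.5456 -0.312   0.096 ]
scoop_handle side 0.29 [335.5 351.5] [ 0.4806 -0.3836  0.096 ]
scoop_lip scene 0.86 [274.4 256.6] [ 0.5693 -0.1654  0.004 ]
scoop_lip scene 0.85 [224.6 197.2] [ 0.333  -0.2613  0.004 ]
scoop_lip scene 0.2 [364.  226.5] [0.5456 0.0873 0.004 ]
scoop_lip side 0.83 [268.2 315.2] [ 0.3517 -0.2597  0.004 ]
scoop_lip side 0.71 [355.  274.5] [ 0.555  -0.1772  0.004 ]
scoop_lip side 0.47 [305.2 118.1] [0.4798 0.4248 0.004 ]
scoop scene 0.66 [229.9 247.1] [ 0.5084 -0.2702  0.004 ]
scoop scene 0.58 [220.2 173.1] [ 0.2313 -0.2617  0.004 ]
scoop side 0.73 [347.2 316.9] [ 0.5222 -0.2792  0.004 ]
scoop side 0.57 [213.8 321.2] [ 0.2353 -0.2627  0.004 ]
scoop side 0.16 [309.  156.5] [0.4782 0.2366 0.004 ]
peg1 scene 0.9 [468.5 228.8] [0.6923 0.2809 0.112 ]
peg1 scene 0.88 [351.1 179.4] [0.
[... 1068 characters left out ...]
0.3715 -0.021   0.    ]
shaker scene 0.66 [442.8 210.2] [0.553  0.3219 0.    ]
shaker side 0.66 [279.5 229.5] [ 0.3821 -0.0271 -0.    ]
shaker side 0.5 [337.7 353.8] [ 0.4922 -0.3544  0.    ]
shaker side 0.49 [349.  302.2] [ 0.5316 -0.2435  0.    ]
shaker side 0.18 [356.7 271.5] [ 0.5609 -0.1673  0.    ]
tongs scene 0.76 [246.3 318.9] [ 0.7113 -0.2611  0.004 ]
tongs side 0.72 [431.9 301.2] [ 0.7162 -0.2599  0.004 ]
press side 0.38 [339.5 133.5] [0.5846 0.3408 0.    ]Traceback (most recent call last):
  File "<stdin>", line 7, in <module>
ValueError: it knows: bowl_empty, bowl_front, bowl_lidded, bowl_side, croquette, load_point, peg, press, scoop, scoop_handle, scoop_lip, shaker, tongs, tray
```

Run:
```python
from h import *
p=vision.read_camera("side"); save(p,"side_press",(270,0,450,225),3.2 if False else 2.6)
save(p,"side_scoop",(280,240,480,400),3.5)
p=vision.read_camera("scene"); save(p,"scene_press",(320,30,560,290),2.3)
```

```text
(no output)
```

View pics/side_press.png

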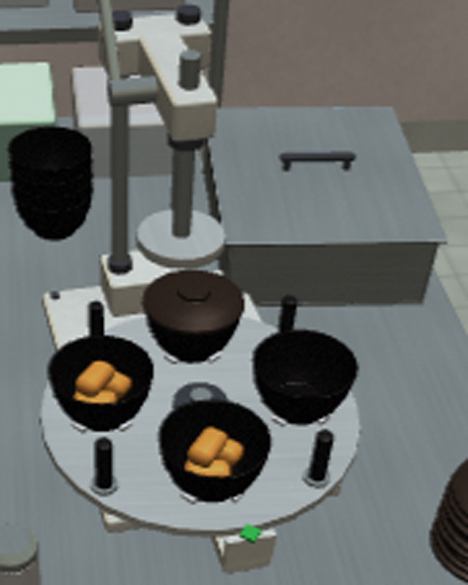

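View pics/scene_press.png

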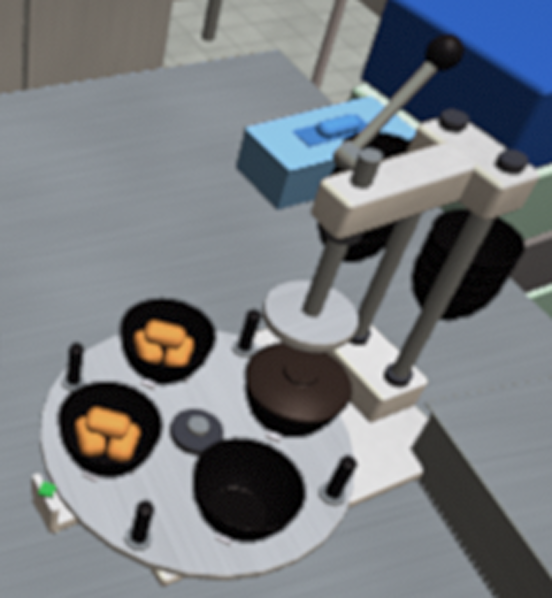

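View pics/side_scoop.png

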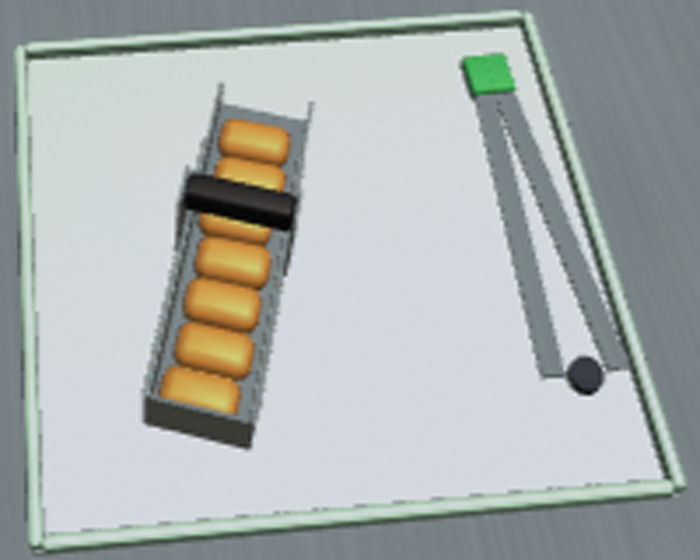

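Run:
```python
from h import *
ps={n:vision.read_camera(n) for n in ["scene","side"]}
S=lambda u,v:(270+u/2.6,v/2.6)
C=lambda u,v:(320+u/2.3,30+v/2.3)
def t(name,a,b):
    x,r=tri([ray(ps["side"],S(*a),ext(ps["side"])),ray(ps["scene"],C(*b),ext(ps["scene"]))]); show(name,x,r)
t("platen top c",(181,232),(311,312))
t("pointer",(251,533),(47,490))
t("ram top stub",(190,57),(370,155))
t("ram base",(182,233),(313,312))
t("arm front top L corner",(164,100),(320,187))
t("arm front top R",(214,92),(345,208))
t("arm front bot R",(214,128),(345,238))
t("lever ball",(111,0),(444,50))
t("post1",(122,20),(453,118)); t("post2",(188,14),(512,160))
for n,p in ps.items():
    for q,z in (("load_point",.05),("press",0)):
        for r in spotter.place_of(p,q)[:2]: show(q,n,r["score"],r["at"],at_z(p,r["at"],z,ext(p)))
# refined pixel crop of platen
save(ps["side"],"platen_side",(310,50,375,110),8); save(ps["scene"],"platen_scene",(425,130,485,190),8)
```

```text
platen top c [0.5692 0.2899 0.1992] [0.0006 0.0006]
pointer [ 0.6072 -0.0041  0.0492] [0.0016 0.0016]
ram top stub [0.5684 0.2887 0.3874] [0.0021 0.0021]
ram base [0.57   0.2914 0.1982] [0.0017 0.0017]
arm front top L corner [0.5457 0.269  0.3498] [0.0049 0.0049]
arm front top R [0.5908 0.2634 0.3596] [0.0039 0.0039]
arm front bot R [0.5938 0.2727 0.3225] [0.0008 0.0008]
lever ball [0.5    0.388  0.4165] [0.018 0.018]
post1 [0.517  0.4174 0.3686] [0.0028 0.0028]
post2 [0.5865 0.431  0.366 ] [0.0021 0.0021]
load_point scene 0.36 [422.7 254.5] [0.694  0.1765 0.05  ]
press side 0.4 [347.9 302.9] [ 0.5289 -0.2449  0.    ]
press side 0.31 [276.  226.4] [ 0.3733 -0.0163  0.    ]
```

View pics/platen_side.png

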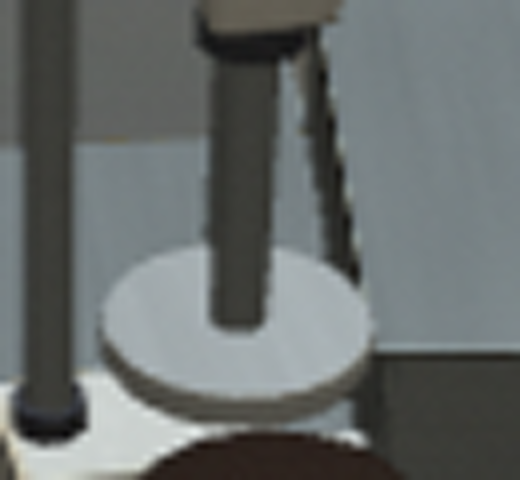

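View pics/platen_scene.png

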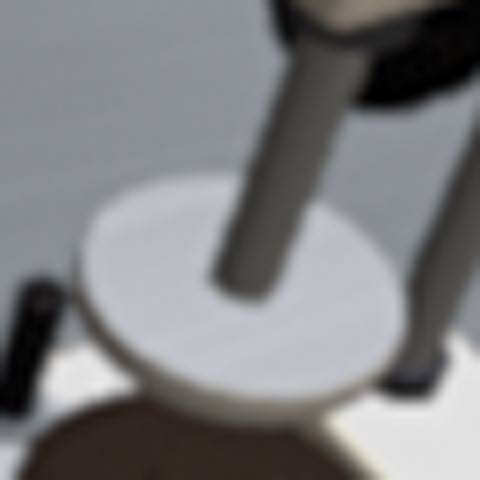

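>>> arm_command:
  steps:
    - [[0.37,0.5,0.1],0,0]
    - [[0.75,1,0.1],0,0]

```text
time_s: 2.1
eef_pos: [0.2473, -0.5272, 0.2499]
ee_rot: [0.001, 0.991, 0.132, 0.001]
wrist_force: [0.8, 0.5, 0.5]
gripper_width: 0.0515
```

>>> arm_command:
  steps:
    - [[0.37,0.5,0],0.2,0]
    - [[0.75,1,0],0.4,0]

```text
time_s: 2.35
eef_pos: [0.3225, -0.4261, 0.2497]
ee_rot: [0.0, 0.972, 0.233, 0.0]
wrist_force: [1.0, -0.2, -0.5]
gripper_width: 0.0428
```

>>> arm_command:
  steps:
    - [[0.37,0.5,0],0.3,0]
    - [[0.75,1,0],0.6,0]

```text
time_s: 2.6
eef_pos: [0.3973, -0.3264, 0.2497]
ee_rot: [0.001, 0.926, 0.377, 0.0]
wrist_force: [0.7, 0.0, -1.0]
gripper_width: 0.0427
```

>>> arm_command:
  steps:
    - [[0.37,0.5,0],0,0]
    - [[0.75,1,0],0,0]

```text
time_s: 2.85
eef_pos: [0.4721, -0.2268, 0.2497]
ee_rot: [0.0, 0.927, 0.374, 0.0]
wrist_force: [0.9, -1.0, 0.1]
gripper_width: 0.0425
```

>>> arm_command:
  steps:
    - [[0.37,0.5,0],0,0]
    - [[0.75,1,0],0,0]

```text
time_s: 3.1
eef_pos: [0.5469, -0.127, 0.2496]
ee_rot: [0.0, 0.927, 0.374, 0.0]
wrist_force: [1.5, -0.5, -0.8]
gripper_width: 0.0429
```

>>> arm_command:
  steps:
    - [[0.37,0.5,0],0,0]
    - [[0.75,1,0],0,0]

```text
time_s: 3.35
eef_pos: [0.6218, -0.0272, 0.2496]
ee_rot: [0.0, 0.927, 0.374, 0.0]
wrist_force: [1.0, -0.5, 1.0]
gripper_width: 0.0426
```

>>> arm_command:
  steps:
    - [[0.37,0.45,0],0,0]
    - [[0.6,0.8,0],0,0]
    - [[0.6,0.8,0],0,0]

```text
time_s: 3.72
eef_pos: [0.6812, 0.0572, 0.2484]
ee_rot: [-0.002, 0.926, 0.378, 0.001]
wrist_force: [-0.3, 0.3, -0.4]
gripper_width: 0.0428
```

Run:
```python
from h import *
st=robot.state(); show(st["time_s"],st["eef_pos"],st["ee_rot"],st["qpos"],st["gripper_width"])
R=Rq(st["ee_rot"]); show(np.degrees(np.arctan2(R[1,1],R[0,1])))
p=vision.read_camera("wrist"); save(p,"w1"); T=ext(p,st)
for q,z in (("peg1",.112),("bowl_empty",.05),("bowl_front",.05),("bowl_lidded",.05)):
    for r in spotter.place_of(p,q)[:4]: show(q,r["score"],r["at"],at_z(p,r["at"],z,T))
```

```text
3.725 [0.6812 0.0572 0.2484] [-1.900e-03  9.259e-01  3.779e-01  5.000e-04] [ 0.0045  0.6736 -0.2273  1.2938  0.1477  1.1904 -1.0253] 0.0428
-45.5946
peg1 0.85 [320.9 182. ] [0.6852 0.0625 0.112 ]
peg1 0.6 [174.9 310. ] [0.4697 0.0749 0.112 ]
bowl_empty 0.94 [245.6  89.6] [0.6889 0.1763 0.05  ]
bowl_front 0.79 [254.2 222.4] [0.58   0.0724 0.05  ]
bowl_front 0.21 [418.7 348.6] [ 0.5945 -0.2182  0.05  ]
bowl_lidded 0.93 [97.8 88. ] [0.5823 0.2875 0.05  ]
bowl_lidded 0.42 [254.8 222.7] [0.5802 0.0717 0.05  ]
bowl_lidded 0.33 [380.8 343.1] [ 0.5636 -0.1729  0.05  ]
```

View pics/w1.png

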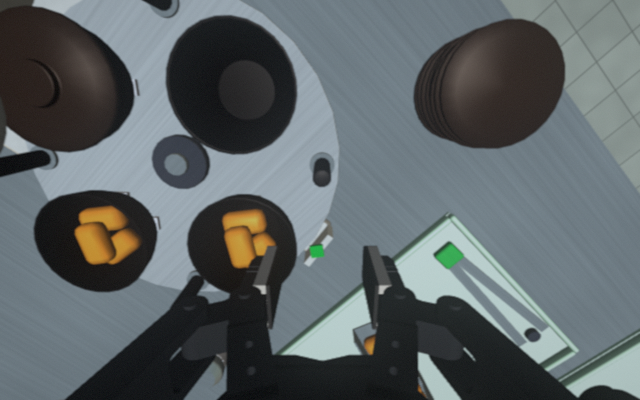

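Run:
```python
from h import *
st=robot.state()
p=vision.read_camera("wrist"); T=ext(p,st)
show("pointer",at_z(p,(317,251),.055,T),at_z(p,(317,251),.05,T))
show("hub",at_z(p,(180,161),.055,T))
show("peg base",at_z(p,(321,163),.05,T)); show("pegtop", at_z(p,(321,180),.112,T))
```

```text
pointer [ 0.6052 -0.0156  0.055 ] [ 0.6031 -0.0175  0.05  ]
hub [0.5816 0.1715 0.055 ]
peg base [0.6874 0.0564 0.05  ]
pegtop [0.6857 0.0546 0.112 ]
```

Run:
```python
from h import *
for i in range(3):
    st=robot.state()
    p=vision.read_camera("wrist"); T=ext(p,st)
    show(st["time_s"],st["eef_pos"],st["ee_rot"],at_z(p,(321,180),.112,T))
    for r in spotter.place_of(p,"peg1")[:1]: show(r["at"],at_z(p,r["at"],.112,T))
```

```text
4.025 [0.6804 0.0492 0.2496] [ 6.000e-04  9.277e-01  3.732e-01 -1.000e-04] [0.6857 0.0548 0.112 ]
[317.9 173.7] [0.6881 0.0611 0.112 ]
4.125 [0.6804 0.0498 0.2497] [3.000e-04 9.276e-01 3.736e-01 0.000e+00] [0.6858 0.0555 0.112 ]
[315.3 176.2] [0.6848 0.0619 0.112 ]
4.225 [0.6805 0.0505 0.2496] [1.000e-04 9.274e-01 3.740e-01 1.000e-04] [0.6859 0.0563 0.112 ]
[168.5 309.6] [0.4638 0.0746 0.112 ]
```

>>> arm_command:
  steps:
    - [[0.055,0.115,-0.4],0,0]
    - [[0.055,0.115,-0.8],0,0]
    - [[0.055,0.115,-0.8],0,0]

```text
time_s: 4.7
eef_pos: [0.6836, 0.0624, 0.1656]
ee_rot: [-0.001, 0.927, 0.375, -0.004]
wrist_force: [-0.5, -0.0, 0.2]
gripper_width: 0.0426
```

Run:
```python
from h import *
st=robot.state()
p=vision.read_camera("wrist"); T=ext(p,st); save(p,"w2")
show(st["time_s"],st["eef_pos"],st["ee_rot"])
for r in spotter.place_of(p,"peg1")[:2]: show(r["at"],r["score"],at_z(p,r["at"],.112,T))
```

```text
4.7 [0.6836 0.0624 0.1656] [-0.001   0.9271  0.3748 -0.0042]
[325.6 218.8] 0.92 [0.6882 0.0631 0.112 ]
[529.1 337.1] 0.22 [ 0.7271 -0.1219  0.112 ]
```

View pics/w2.png

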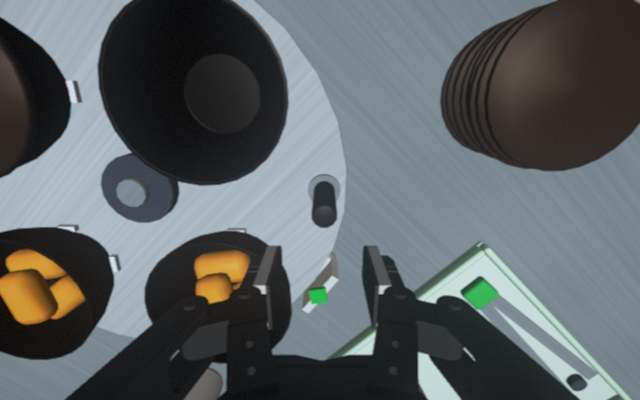

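>>> arm_command:
  steps:
    - [[0.0,0,-0.4],0,0]
    - [[0.0,0,-0.83],0,0]
    - [[0.0,0,-0.83],0,-0.6]
    - [[0,0,-0.83],0,-0.8]
    - [[0,0,-0.83],0,-0.8]

```text
time_s: 5.42
eef_pos: [0.6861, 0.0635, 0.0876]
ee_rot: [-0.0, 0.927, 0.375, 0.0]
wrist_force: [-1.8, 1.9, -4.9]
gripper_width: 0.0165
```

Run:
```python
from h import *
st=robot.state()
p=vision.read_camera("side"); save(p,"s2",(270,50,450,230),3.2)
show(st["time_s"],st["eef_pos"],st["ee_rot"],st["gripper_width"],st["wrist_force"])
```

```text
5.425 [0.6861 0.0635 0.0876] [-3.000e-04  9.271e-01  3.748e-01  4.000e-04] 0.0165 [-1.7953  1.8796 -4.9228]
```

View pics/s2.png

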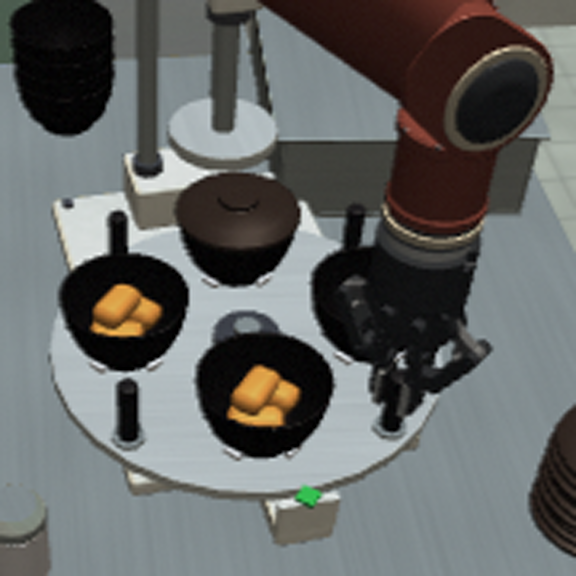

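Run:
```python
import numpy as np
c=np.array([.581,.178]);a0=np.radians(-47.5);st=np.radians(-80.5)/16
P=[c+.1553*np.array([np.cos(a0+k*st),np.sin(a0+k*st)]) for k in range(17)]
for s in range(0,16,4):
    print([[list(np.round((P[s+i]-P[s])*10,3))+[0],round(i*st/.5,3)] for i in range(1,5)])
```

```text
[[[np.float64(-0.104), np.float64(-0.088), 0], np.float64(-0.176)], [[np.float64(-0.216), np.float64(-0.166), 0], np.float64(-0.351)], [[np.float64(-0.334), np.float64(-0.234), 0], np.float64(-0.527)], [[np.float64(-0.458), np.float64(-0.291), 0], np.float64(-0.702)]]
[[[np.float64(-0.128), np.float64(-0.046), 0], np.float64(-0.176)], [[np.float64(-0.26), np.float64(-0.081), 0], np.float64(-0.351)], [[np.float64(-0.394), np.float64(-0.104), 0], np.float64(-0.527)], [[np.float64(-0.53), np.float64(-0.116), 0], np.float64(-0.702)]]
[[[np.float64(-0.136), np.float64(0.001), 0], np.float64(-0.176)], [[np.float64(-0.272), np.float64(0.013), 0], np.float64(-0.351)], [[np.float64(-0.406), np.float64(0.038), 0], np.float64(-0.527)], [[np.float64(-0.538), np.float64(0.074), 0], np.float64(-0.702)]]
[[[np.float64(-0.128), np.float64(0.047), 0], np.float64(-0.176)], [[np.float64(-0.251), np.float64(0.106), 0], np.float64(-0.351)], [[np.float64(-0.368), np.float64(0.175), 0], np.float64(-0.527)], [[np.float64(-0.479), np.float64(0.254), 0], np.float64(-0.702)]]
```

>>> arm_command:
  steps:
    - [[-0.04,-0.035,0],-0.07,-0.8]
    - [[-0.104,-0.088,0],-0.176,-0.8]
    - [[-0.216,-0.166,0],-0.351,-0.8]
    - [[-0.334,-0.234,0],-0.527,-0.8]
    - [[-0.458,-0.291,0],-0.702,-0.8]

```text
time_s: 6.1
eef_pos: [0.6409, 0.0351, 0.0875]
ee_rot: [-0.001, 0.979, 0.206, 0.002]
wrist_force: [0.6, 3.3, -4.6]
gripper_width: 0.0164
```

>>> arm_command:
  steps:
    - [[-0.128,-0.046,0],-0.176,-0.8]
    - [[-0.26,-0.081,0],-0.351,-0.8]
    - [[-0.394,-0.104,0],-0.527,-0.8]
    - [[-0.53,-0.116,0],-0.702,-0.8]

```text
time_s: 6.6
eef_pos: [0.5882, 0.0236, 0.0875]
ee_rot: [-0.001, 0.999, 0.032, 0.002]
wrist_force: [0.4, 3.9, -6.2]
gripper_width: 0.0165
```

>>> arm_command:
  steps:
    - [[-0.136,0.001,0],-0.176,-0.8]
    - [[-0.272,0.013,0],-0.351,-0.8]
    - [[-0.406,0.038,0],-0.527,-0.8]
    - [[-0.538,0.074,0],-0.702,-0.8]

```text
time_s: 7.1
eef_pos: [0.535, 0.0308, 0.0874]
ee_rot: [-0.001, 0.99, -0.143, 0.002]
wrist_force: [1.5, 3.4, -6.9]
gripper_width: 0.0165
```

Run:
```python
from h import *
st=robot.state()
show(st["time_s"],st["eef_pos"],st["ee_rot"],st["gripper_width"],st["wrist_force"],st["qpos"])
p=vision.read_camera("side"); save(p,"s3",(270,50,450,230),3.2)
```

```text
7.1 [0.535  0.0308 0.0874] [-0.0011  0.9897 -0.1429  0.0023] 0.0165 [ 1.5279  3.3518 -6.8857] [-0.1543  0.6434  0.0863  1.9197 -0.0969  0.5775 -1.8618]
```

View pics/s3.png

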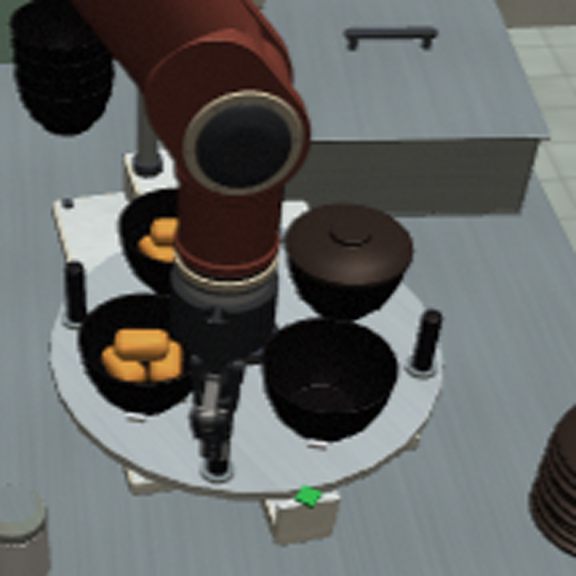

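>>> arm_command:
  steps:
    - [[-0.128,0.047,0],-0.176,-0.8]
    - [[-0.251,0.106,0],-0.351,-0.8]
    - [[-0.368,0.175,0],-0.527,-0.8]
    - [[-0.479,0.254,0],-0.702,-0.8]
    - [[-0.479,0.254,0],-0.702,-0.8]

```text
time_s: 7.78
eef_pos: [0.4865, 0.0565, 0.0874]
ee_rot: [-0.001, 0.95, -0.311, 0.001]
wrist_force: [0.7, 2.7, -3.3]
gripper_width: 0.0164
```

>>> arm_command:
  steps:
    - [[0,0,0],0,-0.8]
    - [[0,0,0],0,-0.8]

```text
time_s: 8.02
eef_pos: [0.4876, 0.0557, 0.0874]
ee_rot: [-0.001, 0.95, -0.312, 0.002]
wrist_force: [0.4, 4.9, 3.4]
gripper_width: 0.0164
```

Run:
```python
from h import *
st=robot.state()
show(st["time_s"],st["eef_pos"],st["ee_rot"],st["gripper_width"],st["wrist_force"],st["qpos"])
P=np.array([[.6861,.0635],[.6409,.0351],[.5882,.0236],[.535,.0308],st["eef_pos"][:2]])
A=np.c_[2*P,np.ones(len(P))]; s=np.linalg.lstsq(A,(P**2).sum(1),rcond=None)[0]; show("axis",s[:2],np.sqrt(s[2]+s[0]**2+s[1]**2))
p=vision.read_camera("side"); save(p,"s4",(270,50,450,230),3.2); T=ext(p)
for q,z in (("bowl_empty",.05),("peg",.112)):
    for r in spotter.place_of(p,q)[:4]: show(q,r["score"],r["at"],at_z(p,r["at"],z,T))
p=vision.read_camera("scene");T=ext(p); save(p,"c4",(300,120,540,300),3.2)
for q,z in (("bowl_empty",.05),("peg",.112)):
    for r in spotter.place_of(p,q)[:4]: show(q,r["score"],r["at"],at_z(p,r["at"],z,T))
```

```text
8.025 [0.4876 0.0557 0.0874] [-0.0013  0.9501 -0.3118  0.0016] 0.0164 [0.3966 4.8892 3.433 ] [-0.2824  0.603   0.1845  2.044  -0.2173  0.5086 -2.1448]
axis [0.5821 0.1785] 0.155
bowl_empty 0.98 [356.  184.4] [0.5919 0.0672 0.05  ]
peg 0.93 [320.4 172.1] [0.4951 0.0599 0.112 ]
peg 0.77 [295.  120.5] [0.4423 0.2744 0.112 ]
peg 0.75 [397.8 160.7] [0.6996 0.0842 0.112 ]
peg 0.73 [371.4 110.7] [0.6697 0.3021 0.112 ]
bowl_empty 0.55 [367.3 234. ] [0.6    0.0706 0.05  ]
peg 0.97 [474.8 219.4] [0.6722 0.3101 0.112 ]
peg 0.87 [352.3 186.8] [0.4901 0.066  0.112 ]
peg 0.69 [394.1 252.5] [0.7026 0.0875 0.112 ]
```

View pics/s4.png

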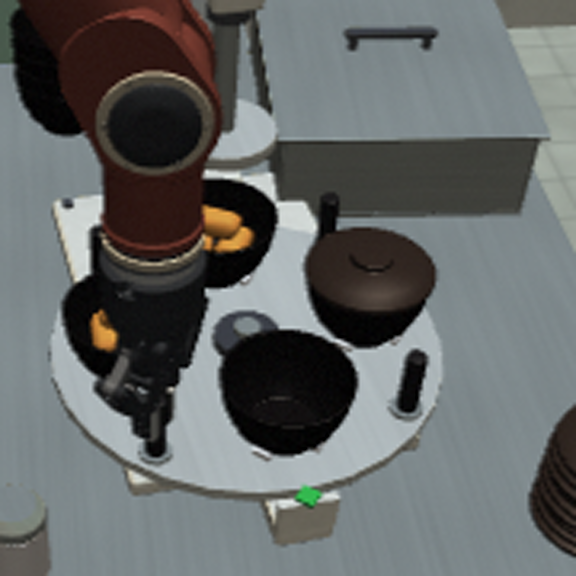

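View pics/c4.png

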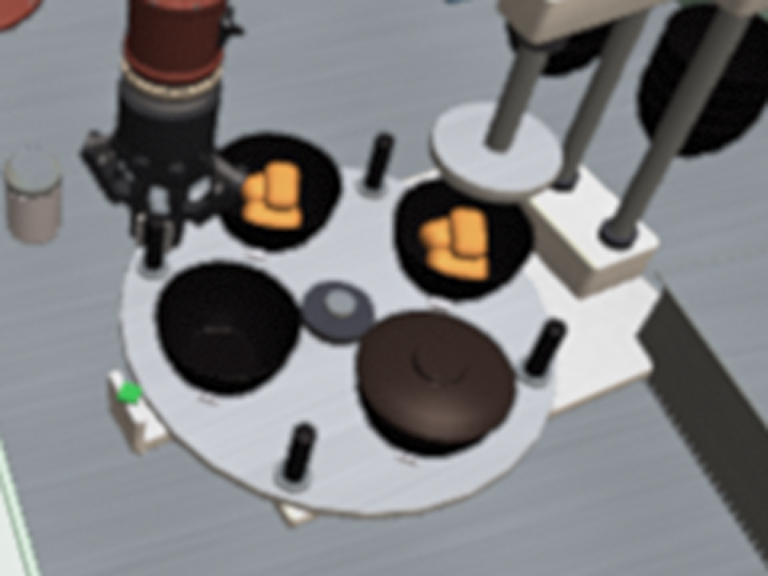

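>>> arm_command:
  steps:
    - [[0,0,0],0,-0.2]
    - [[0,0,0],0,0]
    - [[0,0,0.3],0,0]
    - [[0,0,0.8],0,0.2]
    - [[0,-0.3,1],0.2,0.6]

```text
time_s: 8.95
eef_pos: [0.4871, 0.0261, 0.1886]
ee_rot: [-0.001, 0.965, -0.262, 0.002]
wrist_force: [-0.3, -0.2, 0.5]
gripper_width: 0.067
```

>>> arm_command:
  steps:
    - [[0.05,-0.4,0.4],0.35,1]
    - [[0.1,-0.8,0.6],0.7,1]
    - [[0.1,-1,0.6],1,1]

```text
time_s: 9.32
eef_pos: [0.4964, -0.0795, 0.2483]
ee_rot: [0.001, 1.0, -0.019, 0.002]
wrist_force: [-0.0, 0.4, -0.5]
gripper_width: 0.0853
```

>>> arm_command:
  steps:
    - [[0.05,-0.4,0],0.35,1]
    - [[0.1,-0.8,0],0.7,1]
    - [[0.1,-1,0],1,1]

```text
time_s: 9.7
eef_pos: [0.5047, -0.1793, 0.246]
ee_rot: [0.001, 0.973, 0.229, -0.001]
wrist_force: [0.5, -0.2, 0.0]
gripper_width: 0.0853
```

>>> arm_command:
  steps:
    - [[0.05,-0.4,0],0.35,1]
    - [[0.1,-0.8,0],0.7,1]
    - [[0.1,-0.8,0],1,1]
    - [[0.1,-0.8,0],1,1]

```text
time_s: 10.2
eef_pos: [0.5146, -0.2565, 0.2457]
ee_rot: [-0.0, 0.887, 0.461, -0.001]
wrist_force: [-0.3, -0.2, -0.1]
gripper_width: 0.0856
```

Run:
```python
from h import *
st=robot.state(); R=Rq(st["ee_rot"])
show(st["time_s"],st["eef_pos"],st["ee_rot"],st["gripper_width"],st["qpos"],np.degrees(np.arctan2(R[1,1],R[0,1])))
p=vision.read_camera("wrist"); save(p,"w5"); T=ext(p,st)
for q,z in (("scoop_handle",.096),("scoop_lip",.004),("scoop",.004)):
    for r in spotter.place_of(p,q)[:3]: show(q,r["score"],r["at"],at_z(p,r["at"],z,T))
st=robot.state(); show(st["eef_pos"])
p=vision.read_camera("side");T=ext(p)
for q,z in (("scoop_handle",.096),("scoop_lip",.004),("bowl_empty",.05)):
    for r in spotter.place_of(p,q)[:3]: show(q,r["score"],r["at"],at_z(p,r["at"],z,T))
```

```text
10.2 [ 0.5146 -0.2565  0.2457] [-4.000e-04  8.872e-01  4.614e-01 -5.000e-04] 0.0856 [ 0.4928  0.4928 -0.1062  1.6363  0.0594  1.0169 -0.2438] -35.0416
scoop_handle 0.57 [127.3 316.4] [ 0.239  -0.2579  0.096 ]
scoop_lip 0.66 [304.   84.1] [ 0.552  -0.1669  0.004 ]
scoop_lip 0.58 [226.8 227. ] [ 0.3575 -0.2541  0.004 ]
scoop 0.97 [332.  174.9] [ 0.5169 -0.2761  0.004 ]
scoop 0.77 [167.7 270. ] [ 0.2429 -0.2567  0.004 ]
[ 0.5156 -0.2545  0.2463]
scoop_handle 0.58 [346.9 296.2] [ 0.5164 -0.2769  0.096 ]
scoop_handle 0.57 [206.8 301.8] [ 0.2396 -0.2638  0.096 ]
scoop_lip 0.83 [355.1 271.1] [ 0.5567 -0.1682  0.004 ]
scoop_lip 0.66 [268.7 313.9] [ 0.3528 -0.2568  0.004 ]
```

View pics/w5.png

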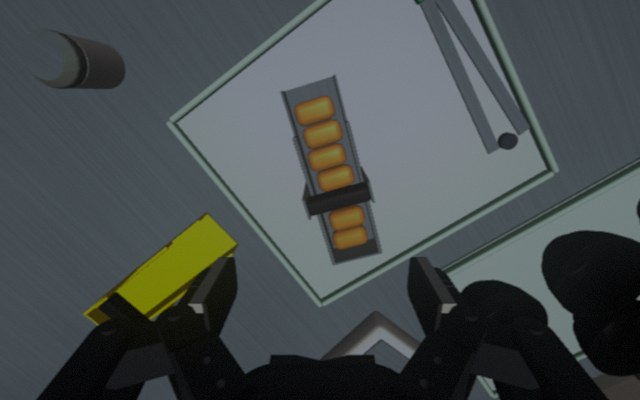

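Run:
```python
from h import *
st=robot.state()
p=vision.read_camera("wrist"); save(p,"w6",(250,60,420,280),3.5)
T=ext(p,st); show(st["eef_pos"])
f=p["frame"].astype(int)
a,b=[at_z(p,u,.106,T) for u in ((305,203),(369,187))]; show("bar",a,b,(a+b)/2, np.linalg.norm(a-b),np.degrees(np.arctan2(*(b-a)[[1,0]])))
for u in ((282,90),(337,76),(333,264),(382,252)):
    show(u,at_z(p,u,.03,T))
```

```text
[ 0.5157 -0.2546  0.2464]
bar [ 0.4934 -0.2588  0.106 ] [ 0.553  -0.2804  0.106 ] [ 0.5232 -0.2696  0.106 ] 0.0635 -19.9351
[282  90] [ 0.5303 -0.1575  0.03  ]
[337  76] [ 0.5879 -0.1801  0.03  ]
[333 264] [ 0.4538 -0.3705  0.03  ]
[382 252] [ 0.5168 -0.3922  0.03  ]
```

View pics/w6.png

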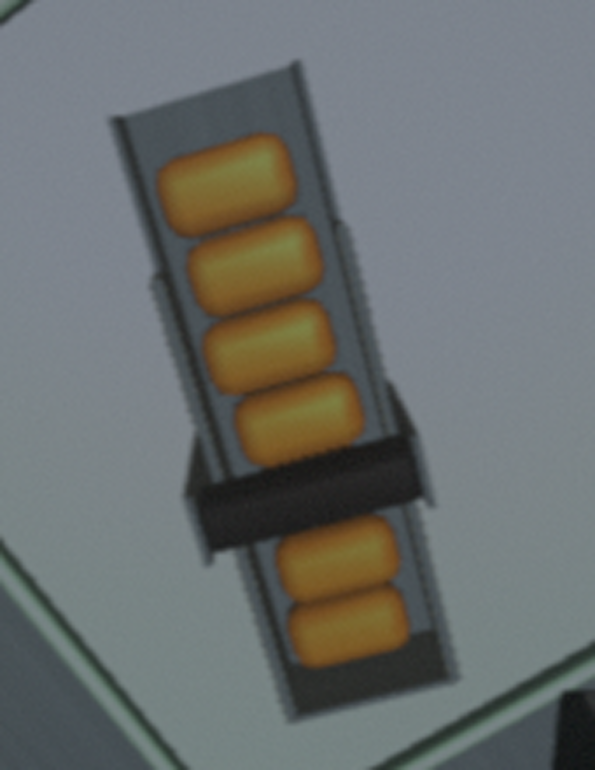

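>>> arm_command:
  steps:
    - [[0.045,-0.225,-0.3],0.26,1]
    - [[0.045,-0.225,-0.6],0.52,1]
    - [[0.045,-0.225,-0.9],0.52,1]
    - [[0.045,-0.225,-0.9],0.52,1]

```text
time_s: 11.15
eef_pos: [0.5185, -0.2768, 0.1541]
ee_rot: [-0.003, 0.819, 0.574, -0.001]
wrist_force: [-0.4, 0.1, -0.9]
gripper_width: 0.0851
```

Run:
```python
from h import *
st=robot.state(); R=Rq(st["ee_rot"])
p=vision.read_camera("wrist"); save(p,"w7",(150,50,490,380),2.3)
T=ext(p,st); show(st["time_s"],st["eef_pos"],np.degrees(np.arctan2(R[1,1],R[0,1])))
for q,z in (("scoop_handle",.096),("scoop_lip",.004),("scoop",.004)):
    for r in spotter.place_of(p,q)[:3]: show(q,r["score"],r["at"],at_z(p,r["at"],z,T))
```

```text
11.15 [ 0.5185 -0.2768  0.1541] -19.8864
scoop_handle 0.63 [321.1 219.3] [ 0.5187 -0.275   0.096 ]
scoop_lip 0.94 [320.9  54.6] [ 0.5567 -0.1673  0.004 ]
scoop_lip 0.81 [161.5 216.8] [ 0.3514 -0.2537  0.004 ]
scoop_lip 0.6 [320.9  93.4] [ 0.546  -0.1969  0.004 ]
scoop 0.88 [ 69.8 250.9] [ 0.2388 -0.2552  0.004 ]
```

View pics/w7.png

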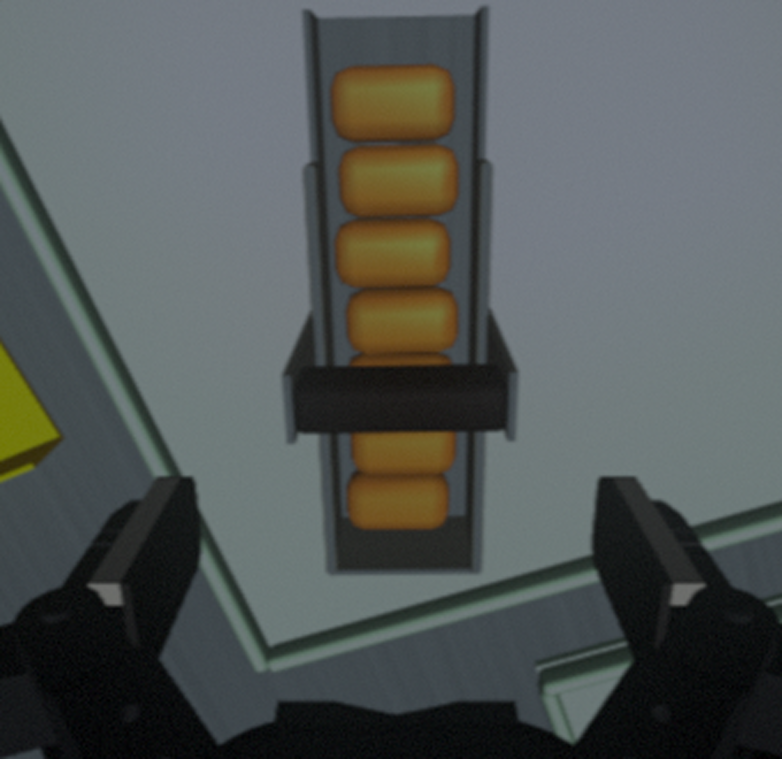

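>>> arm_command:
  steps:
    - [[0,0.01,-0.35],0,1]
    - [[0,0.01,-0.7],0,1]
    - [[0,0.01,-0.75],0,1]
    - [[0,0.01,-0.75],0,1]

```text
time_s: 11.85
eef_pos: [0.5211, -0.2769, 0.0826]
ee_rot: [0.001, 0.819, 0.574, 0.001]
wrist_force: [-0.2, -0.2, -0.2]
gripper_width: 0.0853
```

>>> arm_command:
  steps:
    - [[0,0,0],0,0.3]
    - [[0,0,0],0,0]
    - [[0,0,0],0,0]
    - [[0,0,0],0,0]

```text
time_s: 12.35
eef_pos: [0.5204, -0.2768, 0.0834]
ee_rot: [0.001, 0.818, 0.575, 0.0]
wrist_force: [-2.3, 1.0, 4.6]
gripper_width: 0.067
```

Run:
```python
from h import *
st=robot.state(); show(st["time_s"],st["eef_pos"],st["ee_rot"],st["gripper_width"],st["wrist_force"])
p=vision.read_camera("side"); save(p,"s8",(280,200,480,400),3)
```

```text
12.35 [ 0.5204 -0.2768  0.0834] [8.000e-04 8.184e-01 5.746e-01 2.000e-04] 0.067 [-2.338   1.0242  4.6374]
```

View pics/s8.png

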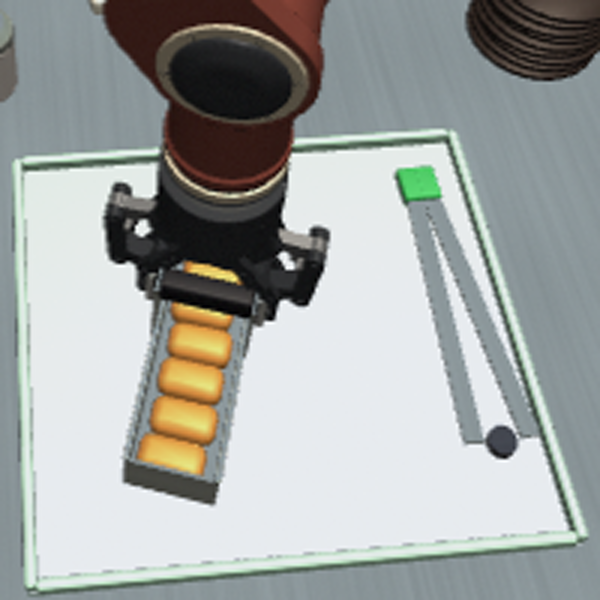

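>>> arm_command:
  steps:
    - [[0,0,0.06],0,0]
    - [[0,0,0.06],0,0]
    - [[0.02,0,0.06],-0.25,0]
    - [[0.05,0,0.06],-0.55,0]
    - [[0.05,0,0.06],-0.84,0]

```text
time_s: 13.02
eef_pos: [0.5252, -0.2762, 0.0867]
ee_rot: [-0.0, 0.921, 0.389, -0.0]
wrist_force: [0.1, -0.4, -4.5]
gripper_width: 0.0667
```

>>> arm_command:
  steps:
    - [[0.02,0,0],-0.3,0]
    - [[0.05,0,0],-0.6,0]
    - [[0.05,0,0],-0.84,0]
    - [[0.05,0,0],-0.84,0]

```text
time_s: 13.52
eef_pos: [0.5299, -0.2759, 0.0867]
ee_rot: [-0.0, 0.981, 0.192, -0.001]
wrist_force: [0.1, -0.2, -4.9]
gripper_width: 0.0671
```

Run:
```python
from h import *
st=robot.state(); show(st["time_s"],st["eef_pos"],st["ee_rot"],st["gripper_width"],st["wrist_force"],st["qpos"])
p=vision.read_camera("side"); save(p,"s9",(280,200,480,400),3)
```

```text
13.525 [ 0.5299 -0.2759  0.0867] [-4.000e-04  9.815e-01  1.917e-01 -5.000e-04] 0.0671 [ 0.1449 -0.1516 -4.8583] [ 0.386   0.7158  0.0938  1.7387 -0.0964  0.6928 -0.6539]
```

View pics/s9.png

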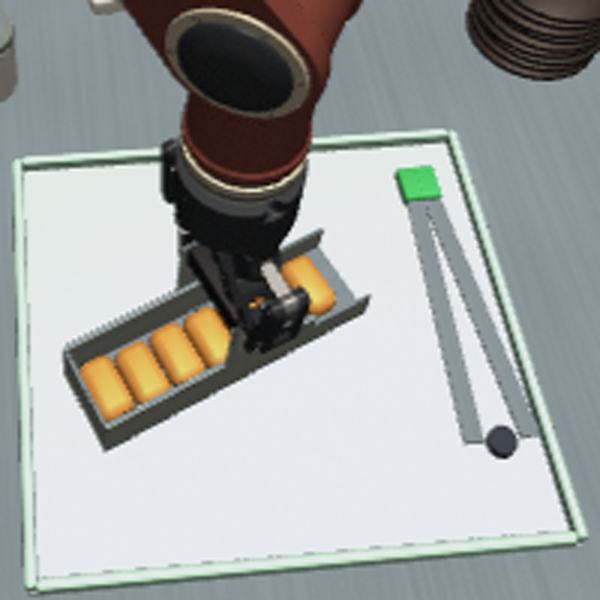

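>>> arm_command:
  steps:
    - [[0,0,-0.06],0,0]
    - [[0,0,-0.06],0,0]
    - [[0,0,-0.06],0,0.5]
    - [[0,0,-0.06],0,1]
    - [[0,0,-0.06],0,1]

```text
time_s: 14.2
eef_pos: [0.5306, -0.2771, 0.0817]
ee_rot: [0.001, 0.982, 0.191, 0.001]
wrist_force: [-0.2, -0.1, 0.5]
gripper_width: 0.0856
```

>>> arm_command:
  steps:
    - [[0,0,0.3],0,1]
    - [[0,0,0.8],0.15,1]
    - [[0,0,0.8],0.5,1]
    - [[0,0,0.8],0.8,1]
    - [[0,0,0.8],1,1]

```text
time_s: 14.82
eef_pos: [0.5302, -0.2769, 0.1615]
ee_rot: [0.0, 0.903, 0.429, 0.0]
wrist_force: [-0.0, -0.2, 0.0]
gripper_width: 0.0852
```

>>> arm_command:
  steps:
    - [[0,0,0],0.36,1]
    - [[0,0,0],0.72,1]
    - [[0,0,0],1,1]

```text
time_s: 15.2
eef_pos: [0.5302, -0.277, 0.1613]
ee_rot: [0.0, 0.769, 0.64, 0.0]
wrist_force: [0.8, -0.3, -0.2]
gripper_width: 0.0855
```

>>> arm_command:
  steps:
    - [[0,0,0],0.36,1]
    - [[0,0,0],0.72,1]
    - [[0,0,0],1,1]

```text
time_s: 15.58
eef_pos: [0.5302, -0.277, 0.1612]
ee_rot: [0.0, 0.586, 0.81, -0.0]
wrist_force: [0.3, -0.8, -0.2]
gripper_width: 0.0851
```

>>> arm_command:
  steps:
    - [[0,0,0],0.36,1]
    - [[0,0,0],0.72,1]
    - [[0,0,0],1,1]

```text
time_s: 15.95
eef_pos: [0.5301, -0.2771, 0.1612]
ee_rot: [0.0, 0.368, 0.93, -0.0]
wrist_force: [0.1, -0.5, -0.5]
gripper_width: 0.0853
```

>>> arm_command:
  steps:
    - [[0,0,0],0.36,1]
    - [[0,0,0],0.72,1]
    - [[0,0,0],1,1]

```text
time_s: 16.32
eef_pos: [0.5301, -0.2772, 0.1612]
ee_rot: [0.0, 0.126, 0.992, -0.0]
wrist_force: [0.2, 0.1, -0.3]
gripper_width: 0.0853
```

>>> arm_command:
  steps:
    - [[0,0,0],0.36,1]
    - [[0,0,0],0.72,1]
    - [[0,0,0],1,1]

```text
time_s: 16.7
eef_pos: [0.5301, -0.2772, 0.1611]
ee_rot: [0.0, -0.123, 0.992, -0.0]
wrist_force: [0.6, 0.1, -0.5]
gripper_width: 0.0854
```

>>> arm_command:
  steps:
    - [[0,0,0],0.28,1]
    - [[0,0,0],0.28,1]
    - [[0,0,0],0.28,1]

```text
time_s: 17.08
eef_pos: [0.5301, -0.2769, 0.1612]
ee_rot: [-0.0, -0.189, 0.982, -0.0]
wrist_force: [-0.6, -0.3, 0.1]
gripper_width: 0.0858
```

Run:
```python
from h import *
st=robot.state(); R=Rq(st["ee_rot"]);show(st["time_s"],st["eef_pos"],st["gripper_width"],st["qpos"],"xaz",np.degrees(np.arctan2(R[1,0],R[0,0])))
p=vision.read_camera("wrist"); save(p,"w10",(150,50,490,380),2.3);T=ext(p,st)
for q,z in (("scoop_handle",.096),("scoop_lip",.004),("scoop",.004)):
    for r in spotter.place_of(p,q)[:2]: show(q,r["score"],r["at"],at_z(p,r["at"],z,T))
p=vision.read_camera("side"); save(p,"s10",(240,150,480,400),2.4);T=ext(p)
for q,z in (("scoop_handle",.096),("scoop_lip",.004),("scoop",.004)):
    for r in spotter.place_of(p,q)[:2]: show(q,r["score"],r["at"],at_z(p,r["at"],z,T))
```

```text
17.075 [ 0.5301 -0.2769  0.1612] 0.0858 [ 0.8902  0.7284 -0.7655  1.6602  0.5826  0.9948  1.874 ] xaz -158.2403
scoop_handle 0.83 [317.  215.2] [ 0.5301 -0.281   0.096 ]
scoop_lip 0.65 [325.4 277.6] [ 0.6328 -0.2321  0.004 ]
scoop_handle 0.77 [203.9 300.3] [ 0.2336 -0.2601  0.096 ]
scoop_handle 0.63 [351.1 294.9] [ 0.5252 -0.2749  0.096 ]
scoop_lip 0.95 [393.  291.1] [ 0.6347 -0.2275  0.004 ]
scoop_lip 0.75 [264.6 317.9] [ 0.3439 -0.2652  0.004 ]
scoop 0.73 [348.2 314.6] [ 0.5251 -0.2742  0.004 ]
scoop 0.61 [215.5 321.3] [ 0.239  -0.2633  0.004 ]
```

View pics/w10.png

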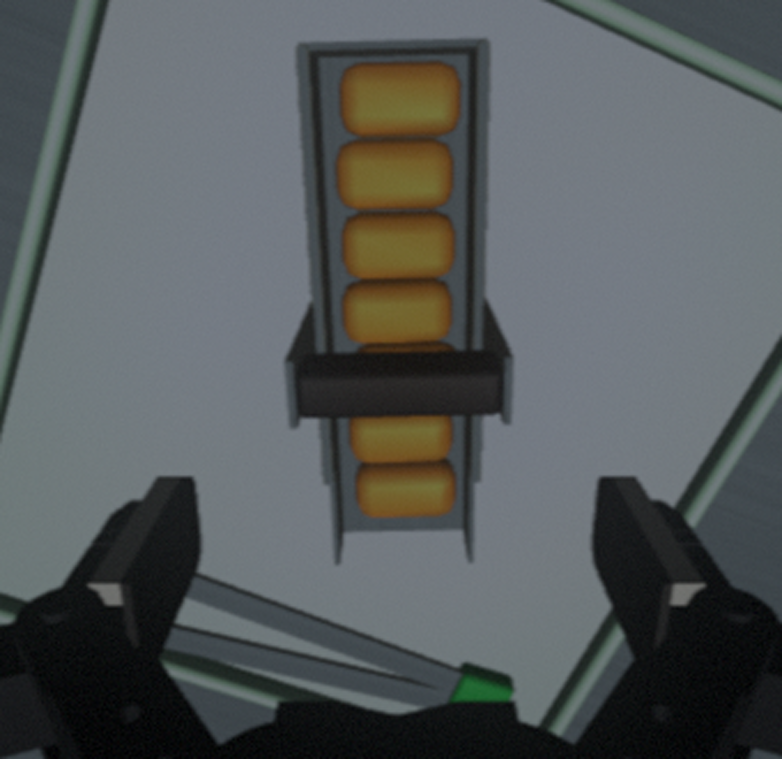

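View pics/s10.png

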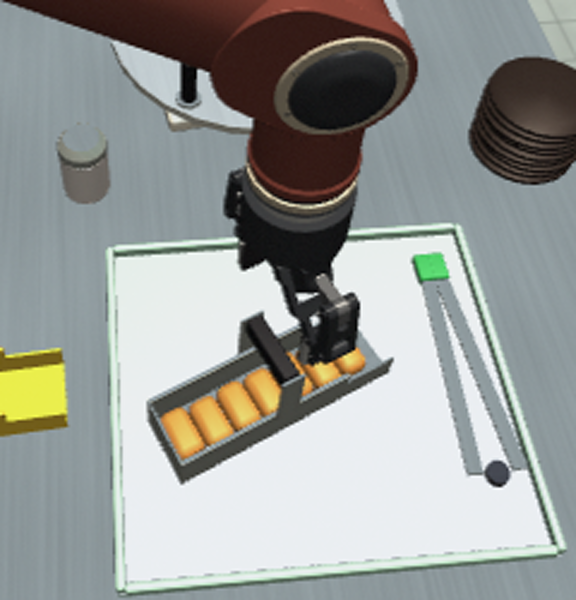

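>>> arm_command:
  steps:
    - [[0,0,-0.4],0,1]
    - [[0,0,-0.78],0,1]
    - [[0,0,-0.81],0,1]
    - [[0,0,-0.81],0,1]

```text
time_s: 17.98
eef_pos: [0.531, -0.2765, 0.0812]
ee_rot: [0.001, -0.19, 0.982, -0.0]
wrist_force: [0.9, 0.2, 0.2]
gripper_width: 0.0855
```

>>> arm_command:
  steps:
    - [[0,0,0],0,0.3]
    - [[0,0,0],0,0]
    - [[0,0,0],0,0]
    - [[0,0,0],0,0]

```text
time_s: 18.48
eef_pos: [0.5313, -0.276, 0.0825]
ee_rot: [0.001, -0.19, 0.982, -0.001]
wrist_force: [-2.1, 1.3, 7.0]
gripper_width: 0.0669
```

>>> arm_command:
  steps:
    - [[0,0,0.1],0,0]
    - [[0,0,0.4],0,0]
    - [[0,0.1,0.8],0,0]
    - [[0,0.2,1],0,0]
    - [[0,0.2,1],0,0]

```text
time_s: 19.1
eef_pos: [0.5309, -0.2552, 0.1816]
ee_rot: [0.001, -0.191, 0.982, -0.0]
wrist_force: [0.3, -0.1, -5.9]
gripper_width: 0.0672
```

Run:
```python
from h import *
st=robot.state(); R=Rq(st["ee_rot"]);show(st["time_s"],st["eef_pos"],st["gripper_width"],st["wrist_force"],"xaz",np.degrees(np.arctan2(R[1,0],R[0,0])))
p=vision.read_camera("side"); save(p,"s11",(240,150,480,400),2.4)
```

```text
19.1 [ 0.5309 -0.2552  0.1816] 0.0672 [ 0.281  -0.0634 -5.923 ] xaz -157.9722
```

View pics/s11.png

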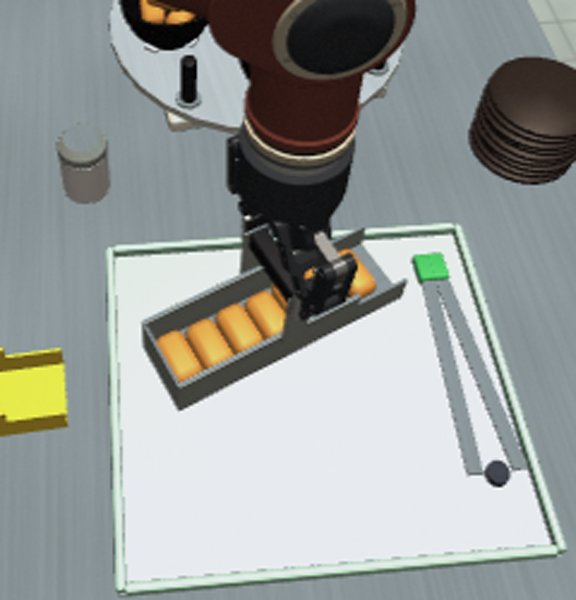

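>>> arm_command:
  steps:
    - [[0.0,0.1,0.2],-0.1,0]
    - [[0.05,0.25,0.5],-0.3,0]
    - [[0.1,0.5,0.8],-0.5,0]
    - [[0.1,0.8,1],-0.7,0]
    - [[0.1,1,1],-0.9,0]

```text
time_s: 19.77
eef_pos: [0.5403, -0.1552, 0.2802]
ee_rot: [0.0, 0.035, 0.999, 0.0]
wrist_force: [-0.1, -0.5, -5.5]
gripper_width: 0.0665
```

>>> arm_command:
  steps:
    - [[0,0.25,0.1],-0.2,0]
    - [[0.05,0.5,0.2],-0.4,0]
    - [[0.1,0.75,0.2],-0.65,0]
    - [[0.1,1,0.2],-0.9,0]

```text
time_s: 20.27
eef_pos: [0.5493, -0.0569, 0.2979]
ee_rot: [-0.002, 0.258, 0.966, -0.001]
wrist_force: [0.5, 0.0, -6.0]
gripper_width: 0.0666
```

>>> arm_command:
  steps:
    - [[0,0.25,0],-0.2,0]
    - [[0.05,0.5,0],-0.4,0]
    - [[0.1,0.75,0],-0.65,0]
    - [[0.15,0.9,0],-0.9,0]

```text
time_s: 20.78
eef_pos: [0.5641, 0.0343, 0.2978]
ee_rot: [-0.002, 0.466, 0.885, -0.001]
wrist_force: [0.2, -0.7, -5.7]
gripper_width: 0.067
```

>>> arm_command:
  steps:
    - [[0.05,0.2,0],-0.2,0]
    - [[0.1,0.4,0],-0.4,0]
    - [[0.15,0.5,0],-0.65,0]
    - [[0.15,0.5,0],-0.95,0]
    - [[0.15,0.5,0],-0.95,0]

```text
time_s: 21.4
eef_pos: [0.5793, 0.0826, 0.2979]
ee_rot: [-0.001, 0.66, 0.751, -0.002]
wrist_force: [0.1, -0.3, -4.8]
gripper_width: 0.067
```

Run:
```python
from h import *
st=robot.state(); R=Rq(st["ee_rot"]);show(st["time_s"],st["eef_pos"],st["gripper_width"],st["wrist_force"],st["qpos"],"xaz",np.degrees(np.arctan2(R[1,0],R[0,0])))
p=vision.read_camera("side"); save(p,"s12",(230,0,490,250),2.4)
p=vision.read_camera("scene"); save(p,"c12",(270,30,560,290),2.4)
```

```text
21.4 [0.5793 0.0826 0.2979] 0.067 [ 0.0547 -0.2798 -4.7983] [ 0.0672  0.4889 -0.3953  1.5182  0.1978  1.1792 -0.2335] xaz 97.4229
```

View pics/s12.png

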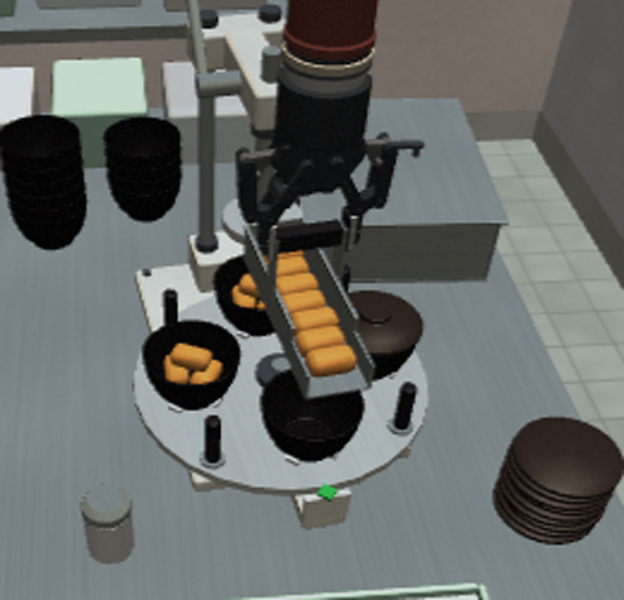

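View pics/c12.png

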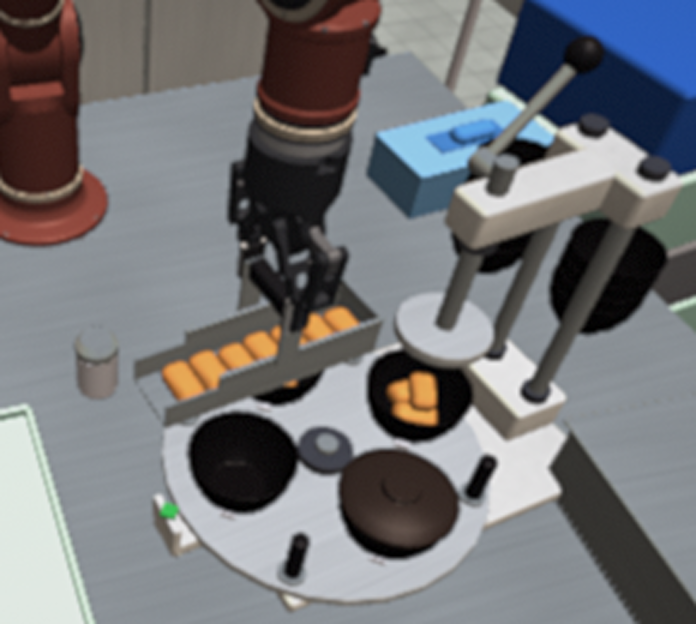

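```bash
cat > m.py <<'E'
from h import *
F=np.array([.1288,-.9917,0]);AX=np.array([.5821,.1785,0]);Lt=np.array([.9917,.1288,0])
def uvz(x): d=np.array(x)-AX; return np.array([d@F,d@Lt,x[2]])*1000
def meas(save_as=None):
    st=robot.state(); out=[]
    ps=[vision.read_camera(n) for n in ("side","scene")]
    show("t",st["time_s"],"TCP u,l,z",uvz(st["eef_pos"]),"F",st["wrist_force"],st["gripper_width"])
    res={}
    for q in ("scoop_lip","scoop_handle"):
        rs=[]
        for p in ps:
            T=ext(p); c=[]
            for r in spotter.place_of(p,q)[:4]:
                o,d=ray(p,r["at"],T); 
                # predicted near TCP: distance ray to TCP
                dd=d/np.linalg.norm(d); v=np.array(st["eef_pos"])-o; dist=np.linalg.norm(v-dd*(v@dd))
                if dist<.19: c.append((r["score"],o,d,r["at"]))
            if c: rs.append(max(c,key=lambda t:t[0]))
        if len(rs)==2:
            x,e=tri([(r[1],r[2]) for r in rs]); res[q]=x
            show(q,uvz(x),e[0]*1000,[r[0] for r in rs],rs[0][3],rs[1][3])
        else: print(q,"views",len(rs))
    if len(res)==2:
        d=uvz(res["scoop_lip"])-uvz(res["scoop_handle"])
        b=np.degrees(np.arctan2(-d[2],d[0]))-np.degrees(np.arctan2(92,115)); print("tilt",round(b,1),"len",round(np.hypot(d[0],d[2]),1),"exp 147")
    if save_as:
        save(ps[0],save_as+"s",(250,0,470,240),2.4); save(ps[1],save_as+"c",(290,60,510,270),2.6)
    return ps,st
E
python3 - <<'E'
from m import *
meas(); meas()
E
```

```text
t 21.5 TCP u,l,z [ 94.7587 -14.8784 298.6834] F [-0.3676 -0.4588 -5.5402] 0.0671
scoop_lip [214.5497  -8.9954 223.004 ] 0.2619 [0.58 0.77] [373.5 164. ] [328.8 198.7]
scoop_handle [ 90.7506 -11.4244 306.4092] 2.256 [0.59 0.78] [359.7  99.7] [384.7 151.7]
tilt -4.7 len 149.3 exp 147
t 21.8 TCP u,l,z [ 94.2299 -14.2664 300.2359] F [ 0.6236 -0.1762 -5.0725] 0.0667
scoop_lip [207.6803  -8.9058 220.3073] 1.3966 [0.95 0.56] [372.7 163.2] [332.  198.1]
scoop_handle [ 94.8987 -13.7832 311.1116] 1.3126 [0.9  0.73] [358.7  97.6] [381.8 151.4]
tilt 0.2 len 144.8 exp 147
```

>>> arm_command:
  steps:
    - [[0.01,0.1,0],0,0]
    - [[0.03,0.3,0],0,0]
    - [[0.06,0.5,0],0,0]
    - [[0.07,0.58,0],0,0]
    - [[0.07,0.58,0],0,0]

```text
time_s: 22.72
eef_pos: [0.5869, 0.1429, 0.3001]
ee_rot: [-0.0, 0.66, 0.752, -0.0]
wrist_force: [0.8, 0.2, -5.9]
gripper_width: 0.0666
```

Run:
```python
from m import *
meas("a13")
```

```text
t 22.725 TCP u,l,z [3.592530e+01 1.801000e-01 3.001491e+02] F [ 0.7909  0.1593 -5.8636] 0.0666
scoop_lip [144.3997   7.8219 216.8994] 1.484 [0.86 0.85] [370.4 143.5] [361.2 196.6]
scoop_handle [ 35.8076  -1.9724 310.6971] 2.0308 [0.72 0.82] [356.9  83.8] [410.5 145.7]
tilt 2.2 len 143.5 exp 147
```

View pics/a13s.png

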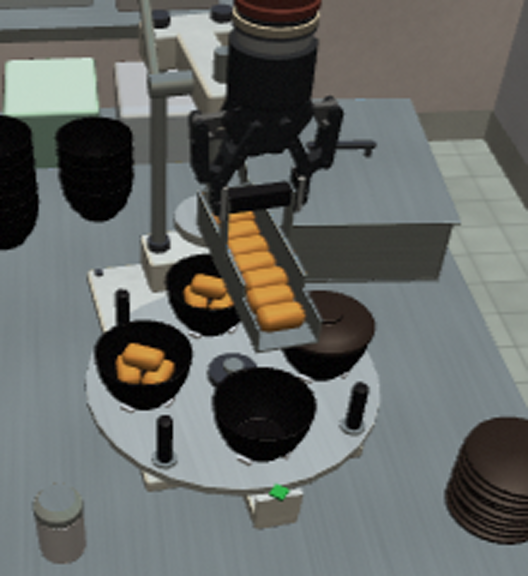

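View pics/a13c.png

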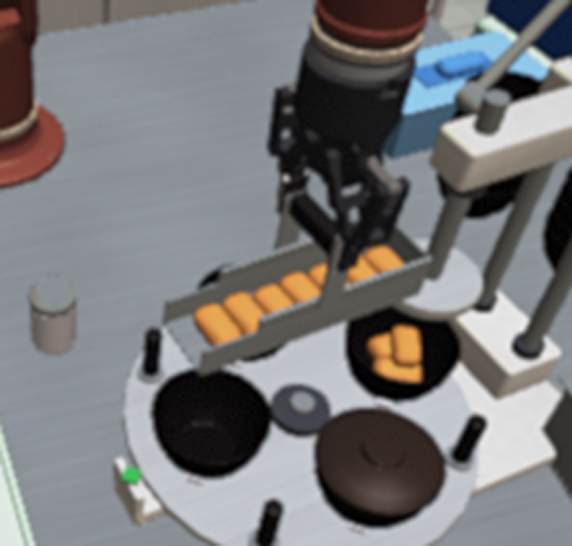

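>>> arm_command:
  steps:
    - [[0,0,-0.1],0,0]
    - [[0,0,-0.18],0,0]
    - [[0,0,-0.22],0,0]
    - [[0,0,-0.25],0,0]
    - [[0,0,-0.25],0,0]

```text
time_s: 23.65
eef_pos: [0.5878, 0.1391, 0.2773]
ee_rot: [0.002, 0.661, 0.75, -0.0]
wrist_force: [-2.5, -5.2, 5.7]
gripper_width: 0.0668
```

Run:
```python
from m import *
meas("a14")
```

```text
t 23.65 TCP u,l,z [ 39.8261   0.587  277.2509] F [-2.4723 -5.189   5.7475] 0.0668
scoop_lip [151.5828   8.078  198.6672] 1.1166 [0.71 0.92] [370.7 151.6] [357.7 203. ]
scoop_handle [ 34.6954   0.4112 290.7874] 0.1844 [0.77 0.64] [356.7  90. ] [409.3 154.4]
tilt -0.4 len 148.8 exp 147
```

View pics/a14c.png

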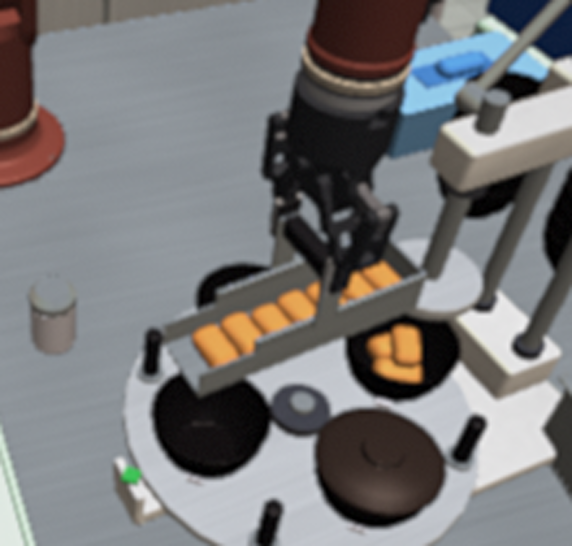

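>>> arm_command:
  steps:
    - [[0,0.04,0],0,0]
    - [[0,0.07,0],0,0]
    - [[0,0.07,-0.03],0,0]
    - [[0,0.07,-0.05],0,0]

```text
time_s: 24.45
eef_pos: [0.5898, 0.1438, 0.2737]
ee_rot: [0.005, 0.662, 0.749, -0.0]
wrist_force: [-0.6, -10.0, 10.2]
gripper_width: 0.0671
```

Run:
```python
from m import *
meas("a15")
```

```text
t 24.45 TCP u,l,z [ 35.4367   3.1471 273.6568] F [ -0.6308 -10.0487  10.1994] 0.0671
scoop_lip [142.9927  11.0893 187.3495] 0.2396 [0.68 0.92] [370.6 153.1] [361.7 205.5]
scoop_handle [ 35.5542   1.3766 285.1743] 0.2491 [0.8  0.58] [357.   92.2] [408.7 156.8]
tilt 3.7 len 145.3 exp 147
```

View pics/a15c.png

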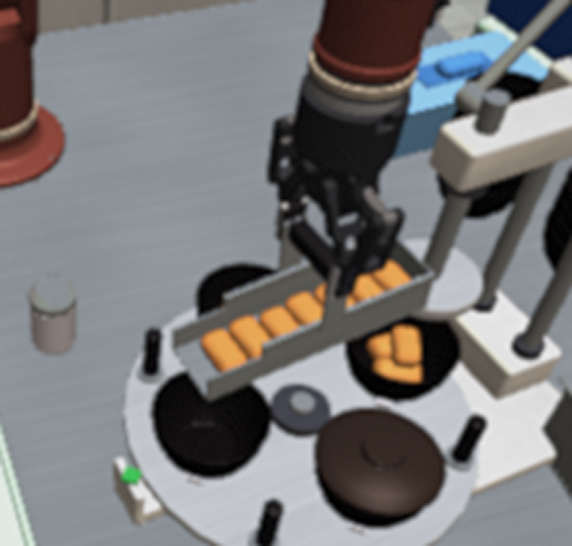

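>>> arm_command:
  steps:
    - [[0,0,-0.05],0,0]
    - [[0,0,-0.1],0,0]
    - [[0,-0.01,-0.14],0,0]
    - [[0,-0.02,-0.17],0,0]
    - [[0,-0.02,-0.17],0,0]

```text
time_s: 25.38
eef_pos: [0.5916, 0.1373, 0.257]
ee_rot: [0.007, 0.664, 0.748, -0.001]
wrist_force: [1.9, -14.4, 11.1]
gripper_width: 0.0668
```

Run:
```python
from m import *
meas("a16")
```

```text
t 25.375 TCP u,l,z [ 42.1139   4.0801 256.9876] F [  1.9215 -14.3776  11.0716] 0.0668
scoop_lip [129.3364  12.105  158.1322] 1.9055 [0.66 0.72] [367.6 157.5] [365.6 212.9]
scoop_handle [-54.724   56.2918 173.0703] 25.4644 [0.68 0.51] [359.2  98.4] [441.4 206.4]
tilt -34.0 len 184.7 exp 147
```

View pics/a16c.png

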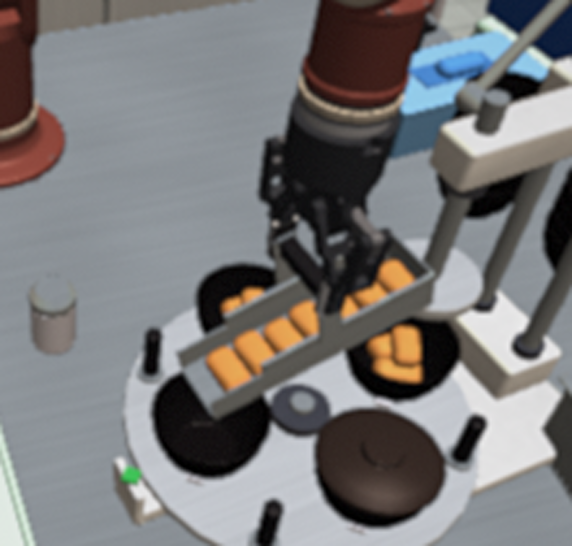

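>>> arm_command:
  steps:
    - [[-0.03,0,-0.02],0,0]
    - [[-0.06,0,-0.04],0,0]
    - [[-0.08,0.01,-0.06],0,0]
    - [[-0.08,0.02,-0.07],0,0]
    - [[-0.08,0.02,-0.07],0,0]

```text
time_s: 26.3
eef_pos: [0.5873, 0.1373, 0.2516]
ee_rot: [0.011, 0.665, 0.747, 0.001]
wrist_force: [5.2, -17.9, 12.6]
gripper_width: 0.0669
```

```bash
cat >> m.py <<'E'
def look(name):
    st=robot.state(); p=vision.read_camera("scene"); T=ext(p)
    s=uvz(st["eef_pos"]); show("t",st["time_s"],"TCP",s,"F",st["wrist_force"])
    from scipy.optimize import brentq
    d=s[0]+61; zp=s[2]+13.5
    try: print("theta pred",np.degrees(brentq(lambda t:200+92/np.cos(t)-d*np.tan(t)-zp,-.1,.62)))
    except Exception as e: print(e)
    f=p["frame"][:,:,::-1][150:270,330:490]; cv2.imwrite("pics/"+name+".png",cv2.resize(f,None,fx=4.5,fy=4.5,interpolation=cv2.INTER_CUBIC))
E
python3 - <<'E'
from m import *
meas("a17"); look("k17")
E
```

```text
t 26.3 TCP u,l,z [ 4.155350e+01 -1.881000e-01  2.516365e+02] F [  5.1892 -17.9208  12.648 ] 0.0669
scoop_lip [121.9231   9.0968 141.1851] 2.1182 [0.64 0.95] [365.7 162.1] [368. 214.]
scoop_handle [ 3.97322e+01 -4.97000e-02  2.68384e+02] 1.694 [0.68 0.73] [356.1  98.8] [404.9 163.3]
tilt 18.5 len 151.4 exp 147
t 26.6 TCP [ 4.154870e+01 -2.155000e-01  2.515917e+02] F [  5.1056 -16.7914  13.3647]
theta pred 16.833691811082844
```

View pics/k17.png

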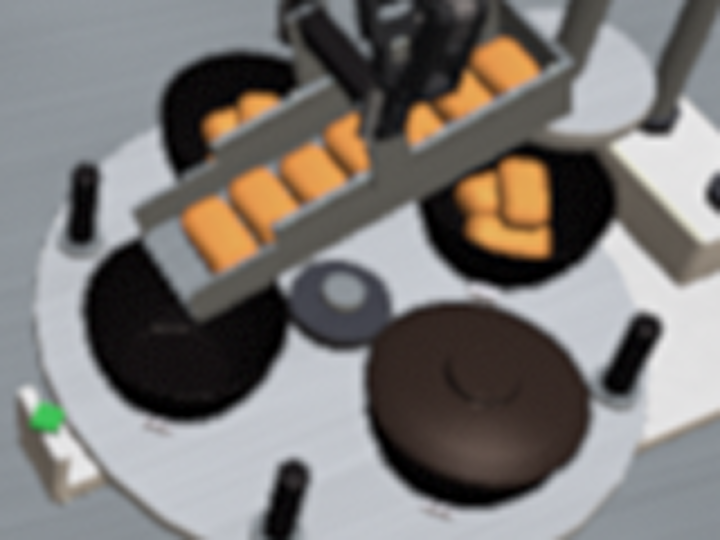

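View pics/a17s.png

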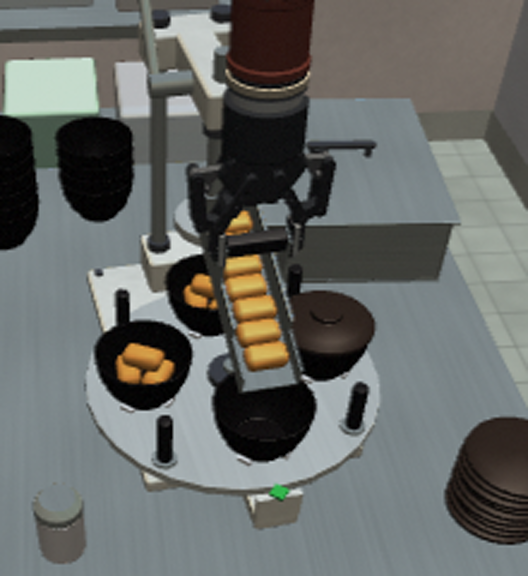

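>>> arm_command:
  steps:
    - [[-0.02,0.01,-0.01],0,0]
    - [[-0.03,0.02,-0.02],0,0]
    - [[-0.03,0.02,-0.02],0,0]

```text
time_s: 27.02
eef_pos: [0.5853, 0.1383, 0.2501]
ee_rot: [0.012, 0.666, 0.746, 0.002]
wrist_force: [5.3, -19.1, 14.2]
gripper_width: 0.0671
```

Run:
```python
from m import *
look("k18")
```

```text
t 27.025 TCP [ 40.3045  -2.0142 250.1396] F [  5.3105 -19.0654  14.1998]
theta pred 18.127439634611946
```

View pics/k18.png

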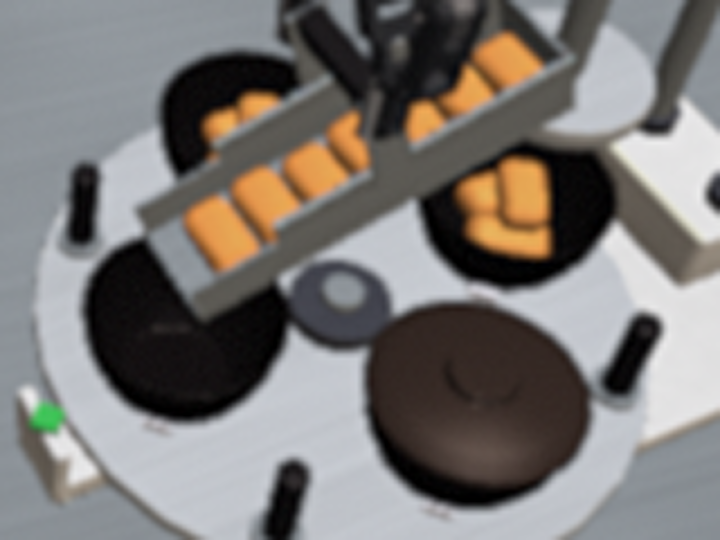

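>>> arm_command:
  steps:
    - [[0,0,-0.01],0,0]
    - [[0,0,-0.02],0,0]
    - [[0,0,-0.02],0,0]

```text
time_s: 27.45
eef_pos: [0.5853, 0.1371, 0.2477]
ee_rot: [0.012, 0.666, 0.746, 0.001]
wrist_force: [5.5, -19.4, 13.8]
gripper_width: 0.0667
```

Run:
```python
from m import *
look("k19")
```

```text
t 27.45 TCP [ 41.419   -2.1629 247.7233] F [  5.5193 -19.3617  13.7917]
theta pred 19.575515690045346
```

View pics/k19.png

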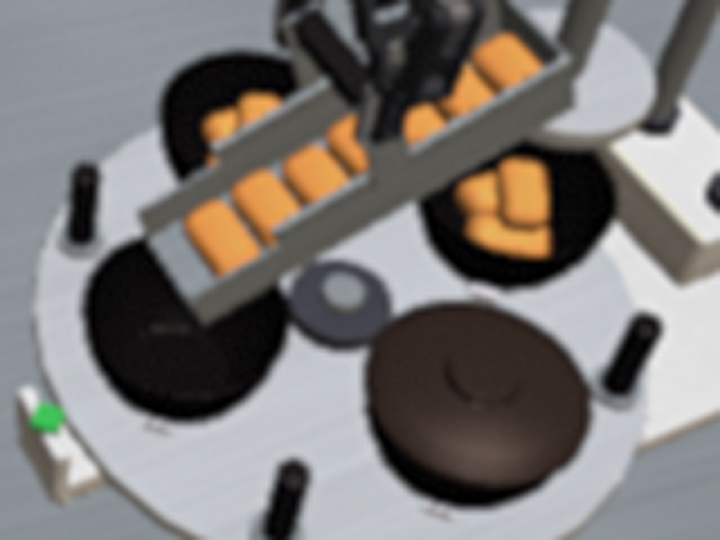

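>>> arm_command:
  steps:
    - [[0,0,-0.01],0,0]
    - [[0,0.005,-0.015],0,0]
    - [[0,0.005,-0.015],0,0]

```text
time_s: 27.88
eef_pos: [0.5854, 0.1365, 0.2464]
ee_rot: [0.013, 0.666, 0.746, 0.0]
wrist_force: [5.4, -20.7, 15.3]
gripper_width: 0.0668
```

Run:
```python
from m import *
look("k20")
```

```text
t 27.875 TCP [ 42.0308  -2.1214 246.4069] F [  5.3709 -20.6551  15.3482]
theta pred 20.352109396434575
```

View pics/k20.png

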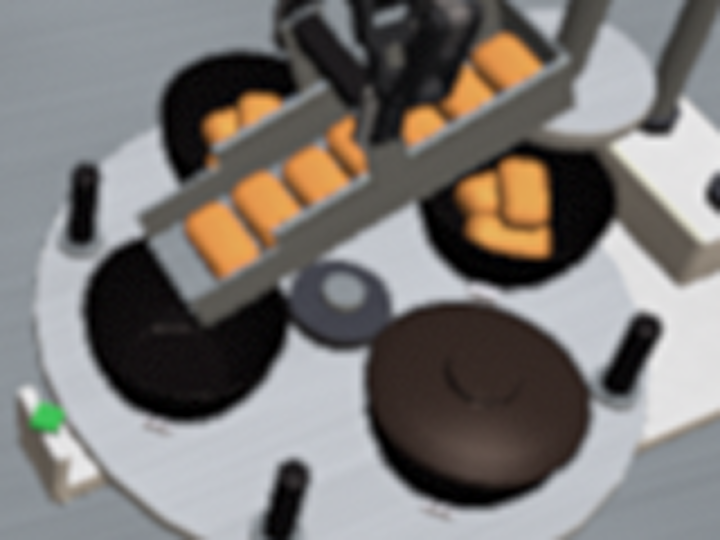

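>>> arm_command:
  steps:
    - [[0,0,-0.01],0,0]
    - [[0,0.005,-0.02],0,0]
    - [[0,0.005,-0.02],0,0]

```text
time_s: 28.3
eef_pos: [0.5851, 0.1361, 0.2441]
ee_rot: [0.013, 0.667, 0.745, -0.001]
wrist_force: [5.0, -22.1, 15.2]
gripper_width: 0.0671
```

Run:
```python
from m import *
look("k21")
```

```text
t 28.3 TCP [ 42.4277  -2.459  244.1274] F [  4.9956 -22.0516  15.1557]
theta pred 21.864570226360662
```

View pics/k21.png

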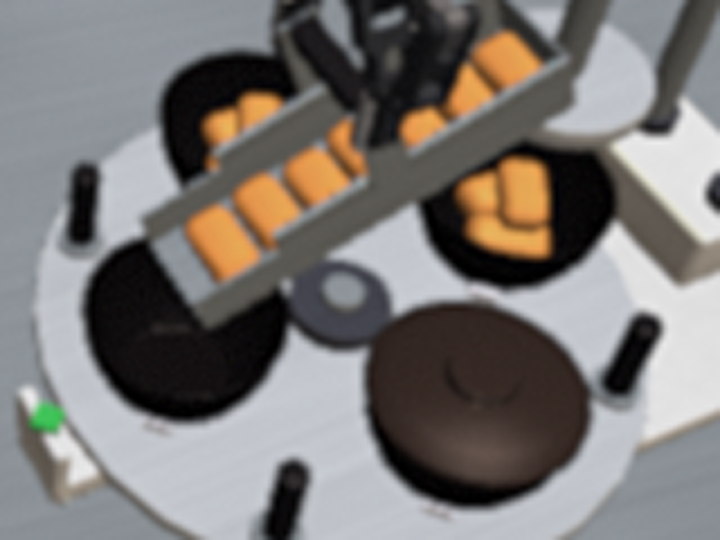

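>>> arm_command:
  steps:
    - [[0,0,-0.01],0,0]
    - [[0,0.005,-0.015],0,0]
    - [[0,0.005,-0.015],0,0]

```text
time_s: 28.72
eef_pos: [0.585, 0.1359, 0.2426]
ee_rot: [0.013, 0.667, 0.745, -0.002]
wrist_force: [4.8, -22.9, 15.4]
gripper_width: 0.067
```

Run:
```python
from m import *
look("k22"); meas("a22")
```

```text
t 28.725 TCP [ 42.666   -2.6251 242.5509] F [  4.7897 -22.9399  15.3784]
theta pred 22.921591774265636
t 28.775 TCP u,l,z [ 42.7097  -2.6119 242.5639] F [  4.2549 -23.0583  15.0654] 0.0671
scoop_lip [117.2861   3.4293 133.5673] 4.149 [0.74 0.93] [363.1 164.1] [368.7 212.9]
scoop_handle [ 43.3724  -3.0488 257.946 ] 1.0375 [0.9  0.72] [355.1 103.8] [402.  166.1]
tilt 20.6 len 144.7 exp 147
```

View pics/a22s.png

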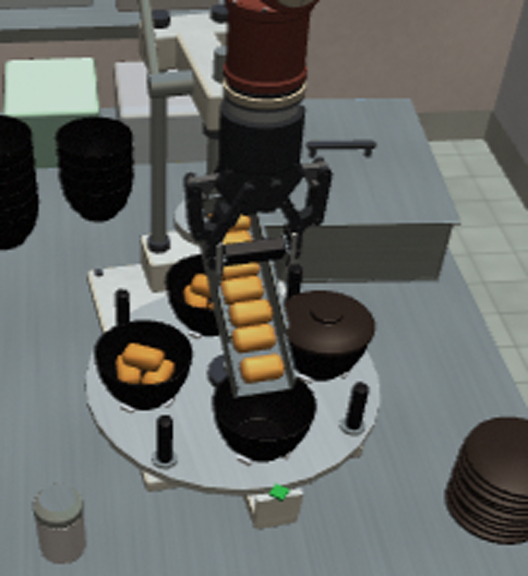

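View pics/a22c.png

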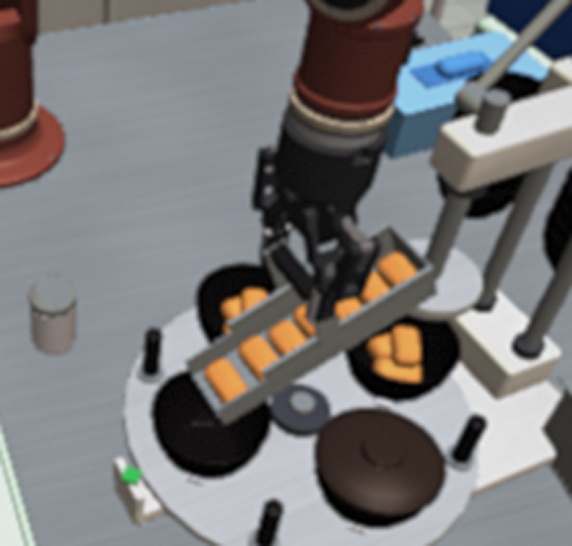

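>>> arm_command:
  steps:
    - [[0,0,0],0,0]

```text
time_s: 29.2
eef_pos: [0.585, 0.1358, 0.2425]
ee_rot: [0.013, 0.667, 0.745, -0.002]
wrist_force: [4.1, -23.3, 15.5]
gripper_width: 0.0669
```

Run:
```python
from m import *
look("k23")
```

```text
t 29.2 TCP [ 42.6848  -2.6392 242.541 ] F [  4.073  -23.2528  15.5184]
theta pred 22.92300709156749
```

View pics/k23.png

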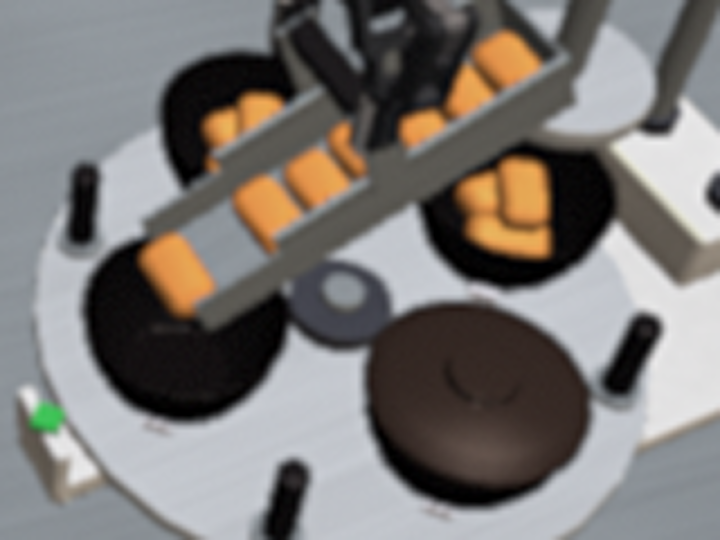

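>>> arm_command:
  steps:
    - [[0,0,0],0,0]
    - [[0,0,0],0,0]

```text
time_s: 29.5
eef_pos: [0.585, 0.1358, 0.2426]
ee_rot: [0.013, 0.667, 0.745, -0.002]
wrist_force: [4.5, -23.1, 15.7]
gripper_width: 0.067
```

Run:
```python
from m import *
look("k24")
```

```text
t 29.5 TCP [ 42.69    -2.6121 242.6266] F [  4.5128 -23.1428  15.6812]
theta pred 22.860113191777327
```

View pics/k24.png

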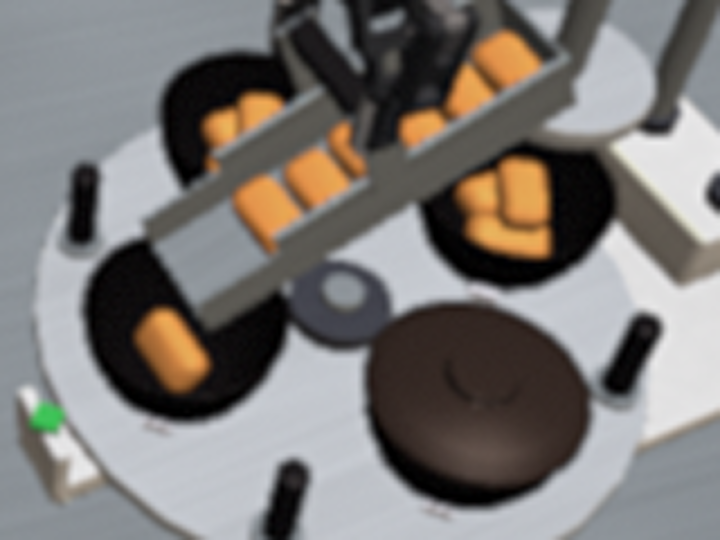

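>>> arm_command:
  steps:
    - [[0,0,-0.008],0,0]
    - [[0,0.003,-0.012],0,0]
    - [[0,0.003,-0.012],0,0]

```text
time_s: 29.92
eef_pos: [0.5851, 0.1354, 0.2416]
ee_rot: [0.014, 0.667, 0.745, -0.002]
wrist_force: [4.6, -24.2, 16.0]
gripper_width: 0.0669
```

Run:
```python
from m import *
look("k25")
```

```text
t 29.925 TCP [ 43.0806  -2.5871 241.61  ] F [  4.5583 -24.1572  16.0299]
theta pred 23.4678400974612
```

View pics/k25.png

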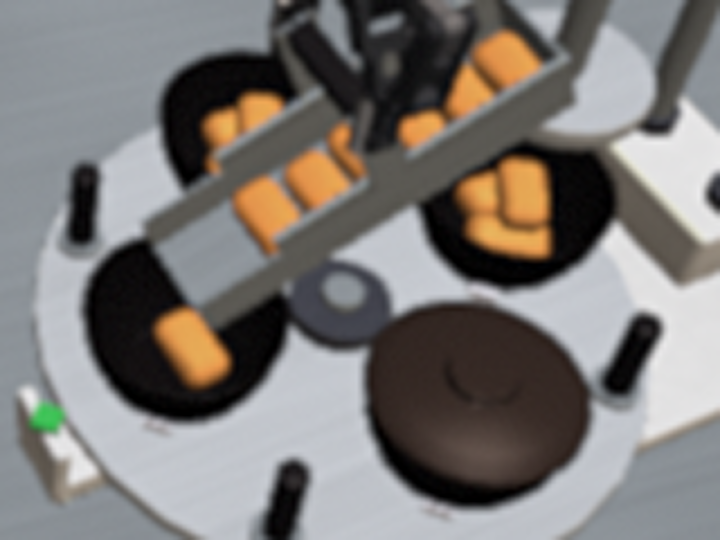

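>>> arm_command:
  steps:
    - [[0,0,-0.008],0,0]
    - [[0,0.003,-0.015],0,0]
    - [[0,0.003,-0.015],0,0]
    - [[0,0.003,-0.015],0,0]

```text
time_s: 30.48
eef_pos: [0.5845, 0.136, 0.2397]
ee_rot: [0.013, 0.666, 0.745, -0.002]
wrist_force: [3.7, -24.1, 16.2]
gripper_width: 0.0669
```

Run:
```python
from m import *
look("k26")
```

```text
t 30.475 TCP [ 42.4712  -3.1115 239.6641] F [  3.7251 -24.1252  16.1985]
theta pred 25.070854682850097
```

View pics/k26.png

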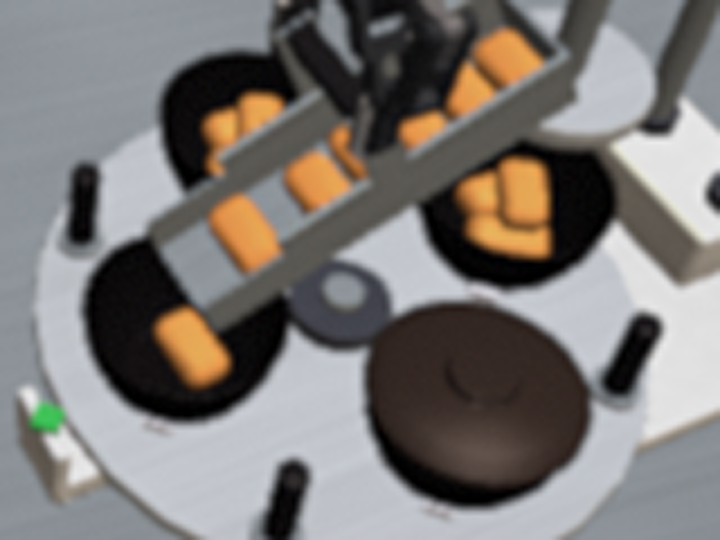

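#2 is sliding; wait for it to drop.

>>> arm_command:
  steps:
    - [[0,0,0],0,0]
    - [[0,0,0],0,0]
    - [[0,0,0],0,0]

```text
time_s: 30.9
eef_pos: [0.5845, 0.136, 0.2397]
ee_rot: [0.013, 0.666, 0.745, -0.002]
wrist_force: [3.3, -23.9, 15.2]
gripper_width: 0.0671
```

Run:
```python
from m import *
look("k27")
```

```text
t 30.9 TCP [ 42.4424  -3.1006 239.7295] F [  3.2923 -23.93    15.1979]
theta pred 25.033022807004162
```

View pics/k27.png

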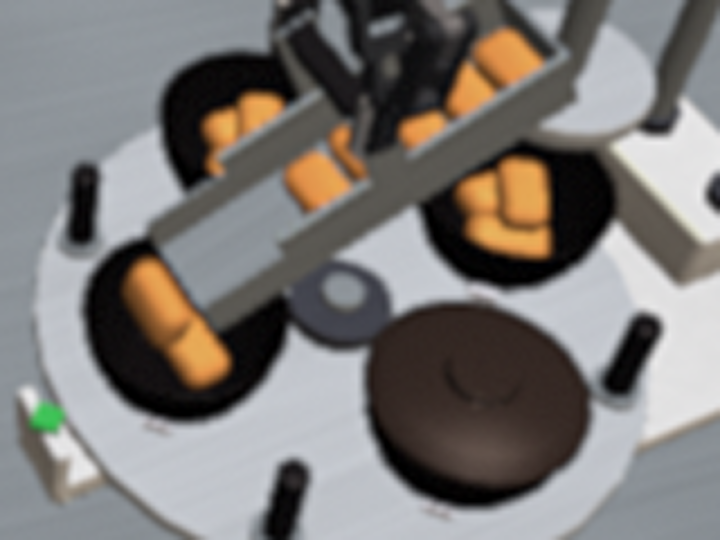

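>>> arm_command:
  steps:
    - [[0,0,-0.006],0,0]
    - [[0,0.003,-0.012],0,0]
    - [[0,0.003,-0.012],0,0]
    - [[0,0.003,-0.012],0,0]

```text
time_s: 31.45
eef_pos: [0.5846, 0.1357, 0.2387]
ee_rot: [0.013, 0.667, 0.745, -0.003]
wrist_force: [3.6, -25.0, 17.3]
gripper_width: 0.067
```

Run:
```python
from m import *
look("k28")
```

```text
t 31.45 TCP [ 42.7481  -3.0646 238.7454] F [  3.5512 -25.0105  17.2801]
theta pred 25.64466221843204
```

View pics/k28.png

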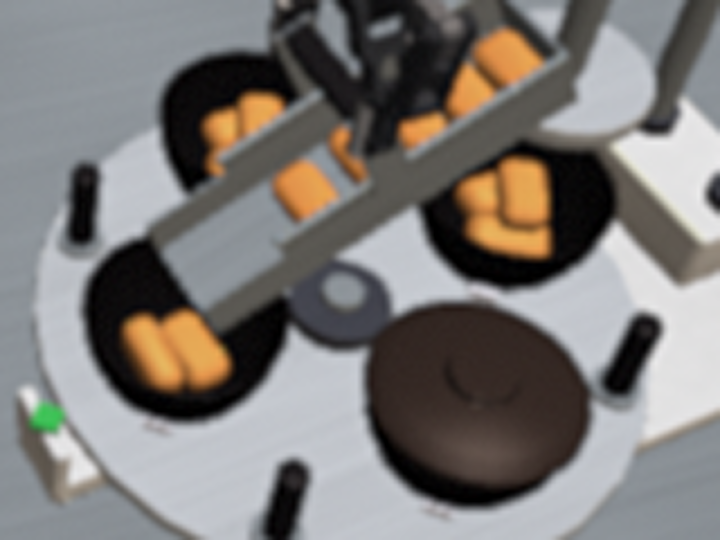

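#3 is starting to slide; hold.

>>> arm_command:
  steps:
    - [[0,0,0],0,0]
    - [[0,0,0],0,0]
    - [[0,0,0],0,0]
    - [[0,0,0],0,0]

```text
time_s: 32.0
eef_pos: [0.5846, 0.1357, 0.2387]
ee_rot: [0.013, 0.667, 0.745, -0.003]
wrist_force: [3.8, -25.5, 16.8]
gripper_width: 0.0664
```

Run:
```python
from m import *
look("k29")
```

```text
t 32.0 TCP [ 42.7793  -3.0612 238.7134] F [  3.7642 -25.467   16.8284]
theta pred 25.657054141098882
```

View pics/k29.png

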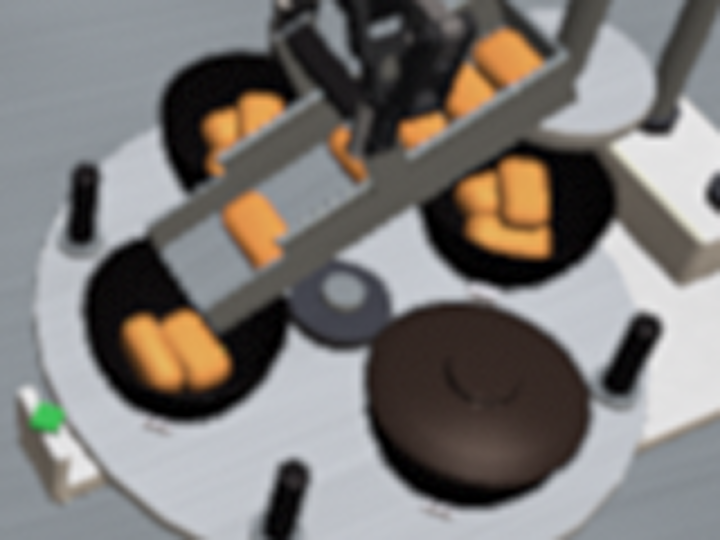

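>>> arm_command:
  steps:
    - [[0,0,0],0,0]
    - [[0,0,0],0,0]
    - [[0,0,0],0,0]

```text
time_s: 32.42
eef_pos: [0.5846, 0.1357, 0.2387]
ee_rot: [0.013, 0.667, 0.745, -0.003]
wrist_force: [2.6, -25.2, 16.3]
gripper_width: 0.0668
```

Run:
```python
from m import *
look("k30")
```

```text
t 32.425 TCP [ 42.7939  -3.0526 238.719 ] F [  2.607  -25.2359  16.3475]
theta pred 25.647875213632503
```

View pics/k30.png

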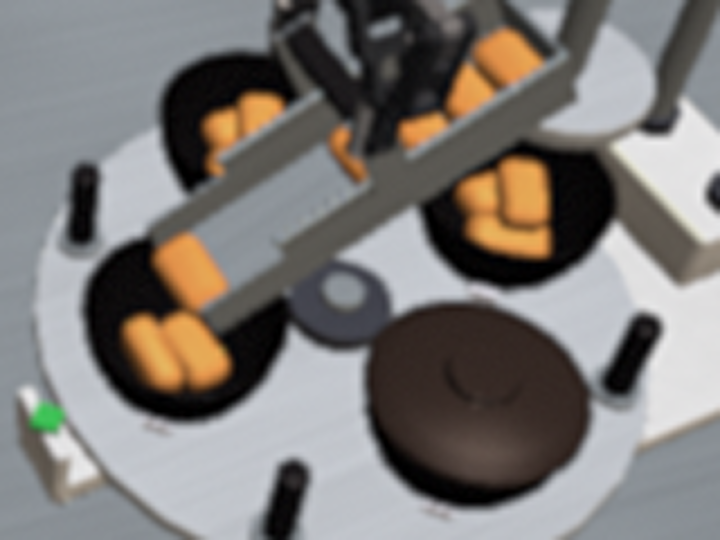

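>>> arm_command:
  steps:
    - [[0,0,0],0,0]
    - [[0,0,0],0,0]

```text
time_s: 32.72
eef_pos: [0.5846, 0.1357, 0.2388]
ee_rot: [0.013, 0.667, 0.745, -0.003]
wrist_force: [4.0, -24.7, 16.6]
gripper_width: 0.067
```

Run:
```python
from m import *
look("k31"); meas("a31")
```

```text
t 32.725 TCP [ 42.7683  -3.0312 238.7731] F [  3.978  -24.7409  16.6394]
theta pred 25.617437388483683
t 32.775 TCP u,l,z [ 42.756   -3.034  238.7625] F [  2.8176 -26.029   16.3583] 0.0668
scoop_lip [105.2945   4.1439 121.8759] 0.6677 [0.8  0.71] [360.9 163. ] [372.  215.8]
scoop_handle [ 42.9202  -5.6202 250.8459] 3.6949 [0.86 0.82] [353.3 105.3] [400.4 168.7]
tilt 25.5 len 143.3 exp 147
```

View pics/k31.png

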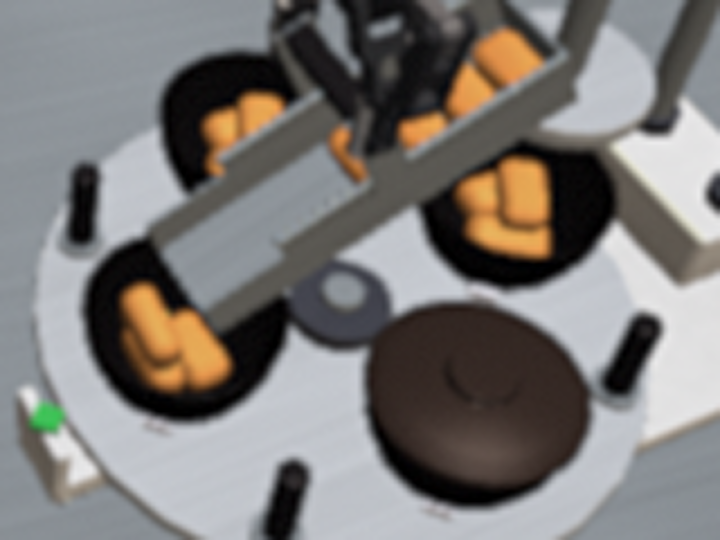

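View pics/a31s.png

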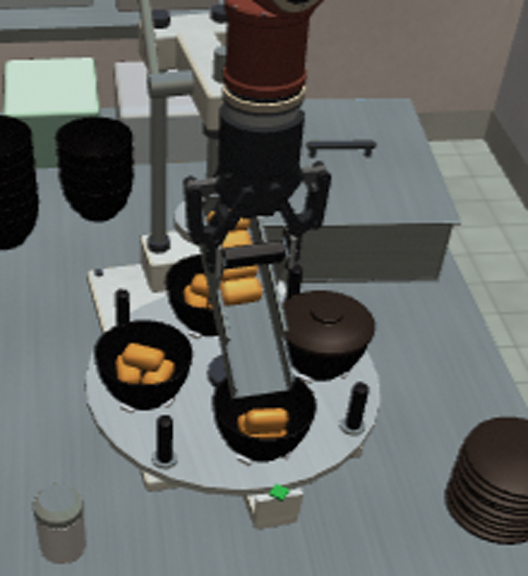

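>>> arm_command:
  steps:
    - [[0,0,0.02],0,0]
    - [[0,0,0.05],0,0]
    - [[0,0,0.08],0,0]
    - [[0,0,0.08],0,0]

```text
time_s: 33.58
eef_pos: [0.5809, 0.1448, 0.2437]
ee_rot: [0.007, 0.664, 0.748, -0.001]
wrist_force: [3.4, -12.1, 5.4]
gripper_width: 0.0669
```

Run:
```python
from m import *
look("k32"); meas("a32")
```

```text
t 33.575 TCP [ 33.3141  -5.4915 243.7001] F [  3.4036 -12.0924   5.4308]
theta pred 25.281616164730007
t 33.625 TCP u,l,z [ 33.3522  -5.471  243.669 ] F [  2.8026 -11.545    4.0073] 0.067
scoop_lip [ 96.298    1.2518 120.5646] 1.3721 [0.78 0.92] [358.9 161.4] [374.8 213.8]
scoop_handle [ 33.4304  -4.171  257.9022] 0.0922 [0.7  0.75] [353.7 101.9] [405.9 164. ]
tilt 26.7 len 151.0 exp 147
```

View pics/k32.png

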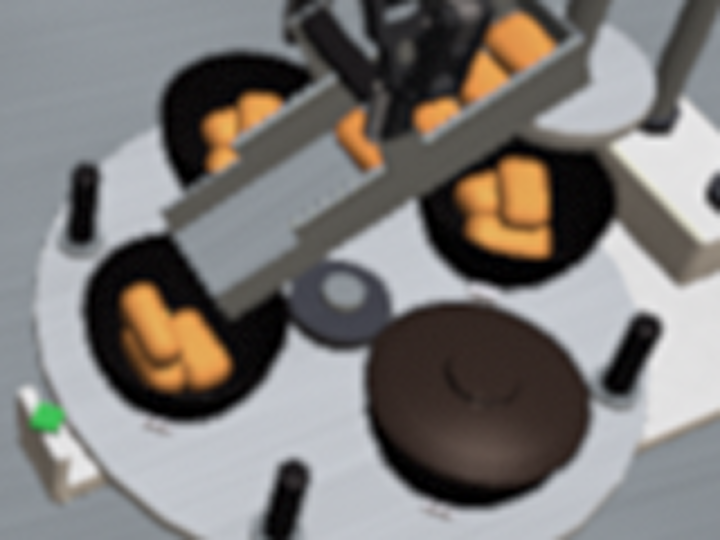

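>>> arm_command:
  steps:
    - [[0,0.02,0.03],0,0]
    - [[0,0.04,0.06],0,0]
    - [[0,0.06,0.08],0,0]
    - [[0,0.06,0.08],0,0]

```text
time_s: 34.42
eef_pos: [0.5804, 0.1471, 0.2494]
ee_rot: [0.008, 0.665, 0.747, -0.004]
wrist_force: [4.7, -14.2, -2.2]
gripper_width: 0.0671
```

Run:
```python
from m import *
look("k33"); meas("a33")
```

```text
t 34.425 TCP [ 30.9513  -5.7531 249.388 ] F [  4.6906 -14.166   -2.245 ]
theta pred 21.305857329267837
t 34.475 TCP u,l,z [ 30.9787  -5.7984 249.3613] F [  4.4601 -12.9324  -2.7566] 0.067
scoop_lip [ 99.2381  -1.0817 132.6776] 5.3332 [0.76 0.64] [359.5 160.2] [374.7 208.9]
scoop_handle [ 30.2122  -4.64   258.0444] 0.1723 [0.94 0.74] [353.1 101. ] [407.  163.5]
tilt 22.5 len 143.1 exp 147
```

View pics/k33.png

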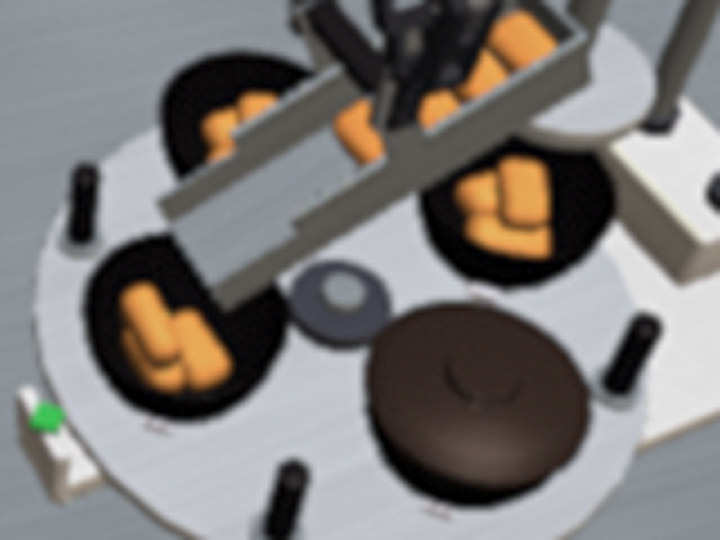

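>>> arm_command:
  steps:
    - [[0,0.02,0.05],0,0]
    - [[0,0.05,0.1],0,0]
    - [[0,0.08,0.15],0,0]
    - [[0,0.11,0.2],0,0]
    - [[0,0.11,0.2],0,0]

```text
time_s: 35.4
eef_pos: [0.5795, 0.1576, 0.2698]
ee_rot: [0.008, 0.664, 0.748, -0.006]
wrist_force: [2.4, -15.2, 1.4]
gripper_width: 0.0666
```

Run:
```python
from m import *
meas("a34")
```

```text
t 35.4 TCP u,l,z [ 20.3905  -5.2827 269.8117] F [  2.3862 -15.1857   1.3543] 0.0666
scoop_lip [118.2049   4.0957 172.693 ] 3.124 [0.97 0.93] [364.7 152.3] [370.  202.9]
scoop_handle [ 22.9502  -5.4253 282.9075] 2.8344 [0.65 0.87] [353.2  91.6] [412.5 152.6]
tilt 10.5 len 145.7 exp 147
```

View pics/a34c.png

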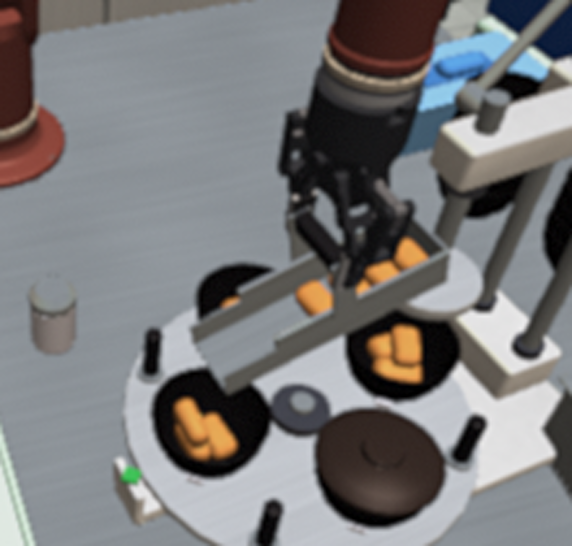

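>>> arm_command:
  steps:
    - [[0,-0.05,0.05],0,0]
    - [[0,-0.15,0.15],0,0]
    - [[0,-0.3,0.25],0,0]
    - [[-0.02,-0.55,0.3],0,0]
    - [[-0.05,-0.8,0.3],0,0]

```text
time_s: 36.33
eef_pos: [0.5714, 0.0896, 0.3008]
ee_rot: [0.001, 0.66, 0.751, 0.001]
wrist_force: [0.8, 0.7, -4.0]
gripper_width: 0.0667
```

Run:
```python
from m import *
meas("a35")
```

```text
t 36.325 TCP u,l,z [ 86.7532 -22.0117 300.7739] F [ 0.7962  0.6665 -4.0184] 0.0667
scoop_lip [188.7949 -16.0746 203.9214] 0.1692 [0.83 0.57] [366.  162.8] [337.9 198.5]
scoop_handle [125.7913 -47.1277 218.4229] 82.2997 [0.69 0.74] [356.3 175.7] [381.5 147.6]
tilt -25.7 len 64.7 exp 147
```

View pics/a35c.png

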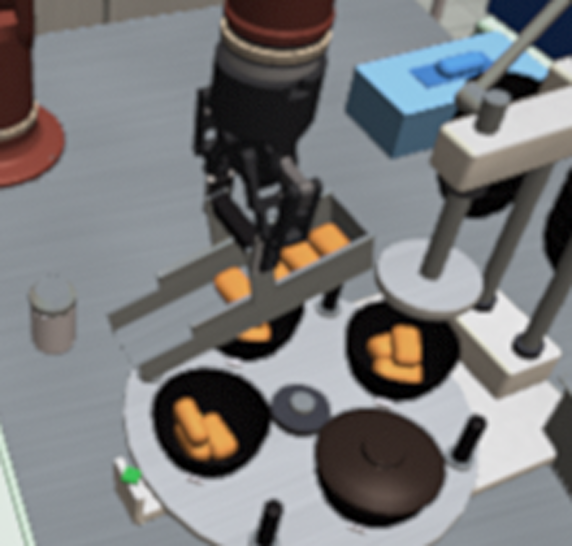

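>>> arm_command:
  steps:
    - [[0,-0.2,0],0,0]
    - [[0,-0.45,-0.05],0,0]
    - [[-0.05,-0.7,-0.1],0,0]
    - [[-0.05,-0.95,-0.15],0,0]

```text
time_s: 37.12
eef_pos: [0.5657, -0.0072, 0.2842]
ee_rot: [0.0, 0.661, 0.751, -0.001]
wrist_force: [-0.2, 0.2, -4.3]
gripper_width: 0.0669
```

>>> arm_command:
  steps:
    - [[0,-0.25,-0.05],0,0]
    - [[0,-0.5,-0.15],0,0]
    - [[-0.05,-0.75,-0.25],0,0]
    - [[-0.05,-1,-0.35],0,0]

```text
time_s: 37.62
eef_pos: [0.5606, -0.1073, 0.2491]
ee_rot: [0.0, 0.661, 0.751, -0.001]
wrist_force: [0.4, 0.7, -4.5]
gripper_width: 0.0669
```

>>> arm_command:
  steps:
    - [[0,-0.25,-0.15],0,0]
    - [[0,-0.5,-0.3],0,0]
    - [[-0.05,-0.7,-0.45],0,0]
    - [[-0.05,-0.88,-0.6],0,0]
    - [[-0.05,-1,-0.7],0,0]

```text
time_s: 38.25
eef_pos: [0.5557, -0.2064, 0.1781]
ee_rot: [-0.001, 0.661, 0.751, -0.0]
wrist_force: [0.9, 0.6, -4.2]
gripper_width: 0.0666
```

>>> arm_command:
  steps:
    - [[-0.02,-0.15,-0.1],0,0]
    - [[-0.05,-0.3,-0.2],0,0]
    - [[-0.05,-0.4,-0.35],0,0]
    - [[-0.05,-0.45,-0.5],0,0]
    - [[-0.05,-0.45,-0.6],0,0]

```text
time_s: 38.88
eef_pos: [0.5507, -0.2501, 0.118]
ee_rot: [-0.001, 0.661, 0.751, -0.0]
wrist_force: [1.0, -0.2, -4.5]
gripper_width: 0.0667
```

Run:
```python
from m import *
st=robot.state(); show(st["time_s"],st["eef_pos"],st["wrist_force"],st["gripper_width"])
p=vision.read_camera("side"); save(p,"s36",(240,150,480,400),2.4); T=ext(p)
for q,z in (("scoop_lip",.02),("tray",0)):
    for r in spotter.place_of(p,q)[:1]: show(q,r["score"],at_z(p,r["at"],z,T))
p=vision.read_camera("scene"); save(p,"c36",(150,120,400,380),2.3)
```

```text
38.875 [ 0.5507 -0.2501  0.118 ] [ 0.9743 -0.2178 -4.4869] 0.0667
scoop_lip 0.93 [ 0.5685 -0.3431  0.02  ]
tray 0.7 [ 0.565  -0.2741  0.    ]
```

View pics/s36.png

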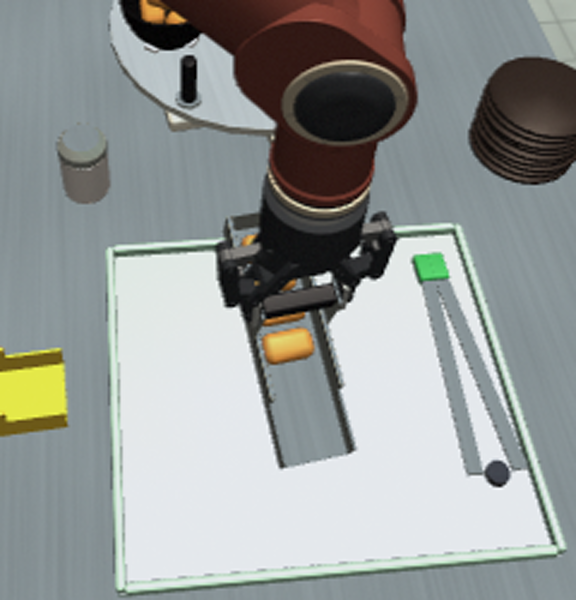

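View pics/c36.png

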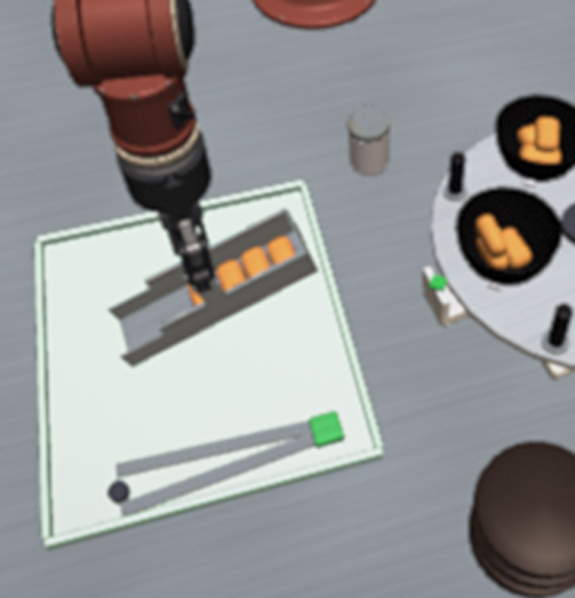

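>>> arm_command:
  steps:
    - [[0,-0.1,-0.05],0,0]
    - [[0,-0.2,-0.1],0,0]
    - [[0,-0.2,-0.16],0,0]
    - [[0,-0.2,-0.22],0,0]
    - [[0,-0.2,-0.27],0,0]

```text
time_s: 39.7
eef_pos: [0.5525, -0.2669, 0.0942]
ee_rot: [-0.0, 0.66, 0.752, 0.002]
wrist_force: [-1.9, 5.1, 5.7]
gripper_width: 0.067
```

>>> arm_command:
  steps:
    - [[0,0,-0.03],0,0]
    - [[0,0,-0.06],0,0]
    - [[0,0,-0.09],0,0]
    - [[0,0,-0.11],0,0]
    - [[0,0,-0.11],0,0]

```text
time_s: 40.33
eef_pos: [0.5531, -0.2686, 0.0825]
ee_rot: [0.001, 0.66, 0.752, 0.002]
wrist_force: [0.4, 4.2, 4.2]
gripper_width: 0.0667
```

Run:
```python
from m import *
st=robot.state(); show(st["time_s"],st["eef_pos"],st["wrist_force"],st["ee_rot"])
p=vision.read_camera("scene"); save(p,"c37",(150,160,310,320),4.5)
```

```text
40.325 [ 0.5531 -0.2686  0.0825] [0.3733 4.1754 4.1987] [0.0012 0.6595 0.7517 0.0016]
```

View pics/c37.png

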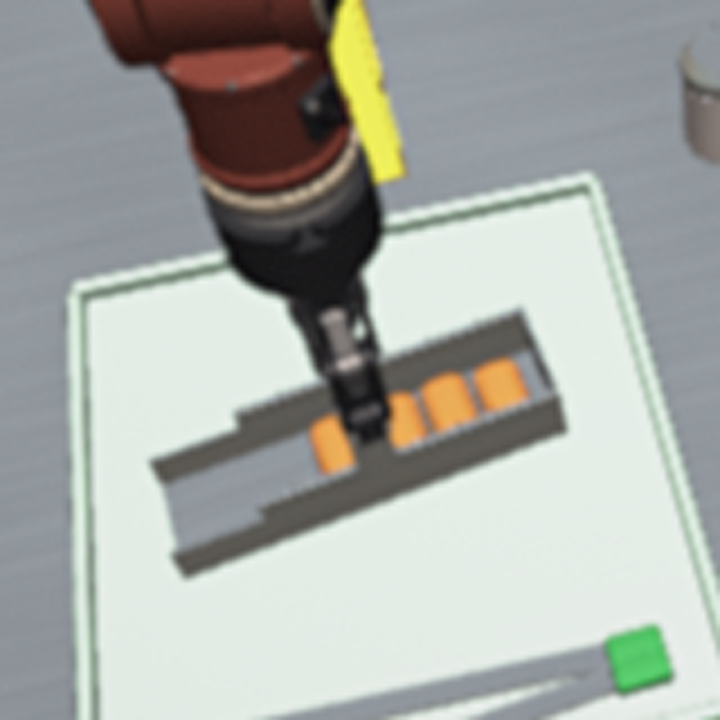

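>>> arm_command:
  steps:
    - [[0,0,-0.02],0,0]
    - [[0,0,-0.03],0,0]
    - [[0,0,-0.03],0,0]

```text
time_s: 40.75
eef_pos: [0.5519, -0.2698, 0.0791]
ee_rot: [0.001, 0.66, 0.751, 0.001]
wrist_force: [0.2, 4.3, 5.7]
gripper_width: 0.0667
```

>>> arm_command:
  steps:
    - [[0,0,0],0,0.75]
    - [[0,0,0],0,1]
    - [[0,0,0],0,1]
    - [[0,0,0.1],0,1]
    - [[0,0,0.3],0,1]

```text
time_s: 41.38
eef_pos: [0.5505, -0.2701, 0.1084]
ee_rot: [-0.001, 0.66, 0.751, -0.0]
wrist_force: [0.4, -0.1, 0.9]
gripper_width: 0.0854
```

>>> arm_command:
  steps:
    - [[0,0,0.4],0,1]
    - [[0,0,0.9],0,1]
    - [[0,0,1],0,1]
    - [[0,0,1],0,1]

```text
time_s: 41.88
eef_pos: [0.5513, -0.2703, 0.2093]
ee_rot: [0.001, 0.66, 0.751, 0.0]
wrist_force: [0.1, -0.1, -0.3]
gripper_width: 0.0855
```

Run:
```python
from m import *
st=robot.state(); show(st["time_s"],st["eef_pos"],st["wrist_force"],st["gripper_width"])
p=vision.read_camera("scene"); save(p,"c38",(140,110,480,350),2.3)
T=ext(p); q=vision.read_camera("side"); save(q,"s38",(240,60,480,400),1.75); Q=ext(q)
for n,z in (("bowl_empty",.05),("shaker",0),("tongs",.004),("scoop",.004),("tray",0)):
    for a,M in ((p,T),(q,Q)):
        for r in spotter.place_of(a,n)[:1]: show(n,r["score"],at_z(a,r["at"],z,M))
```

```text
41.875 [ 0.5513 -0.2703  0.2093] [ 0.06   -0.0977 -0.3497] 0.0855
bowl_empty 0.62 [0.5933 0.0751 0.05  ]
bowl_empty 0.83 [0.5958 0.0713 0.05  ]
shaker 0.73 [ 0.3645 -0.0236 -0.    ]
shaker 0.98 [ 0.3757 -0.0113  0.    ]
tongs 0.91 [ 0.7224 -0.2645  0.004 ]
tongs 0.66 [ 0.7111 -0.2664  0.004 ]
scoop 0.69 [ 0.2326 -0.2619  0.004 ]
scoop 0.9 [ 0.5484 -0.2665  0.004 ]
tray 0.72 [ 0.5779 -0.273   0.    ]
tray 0.92 [ 0.5675 -0.2776  0.    ]
```

View pics/c38.png

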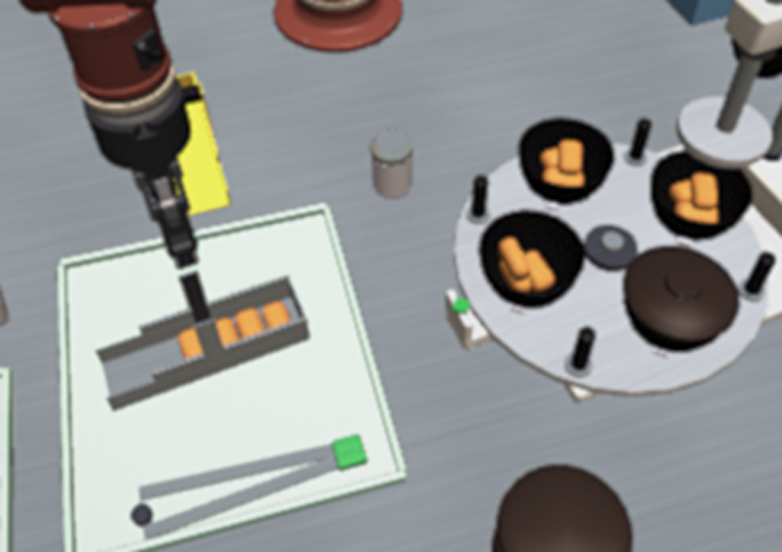

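View pics/s38.png

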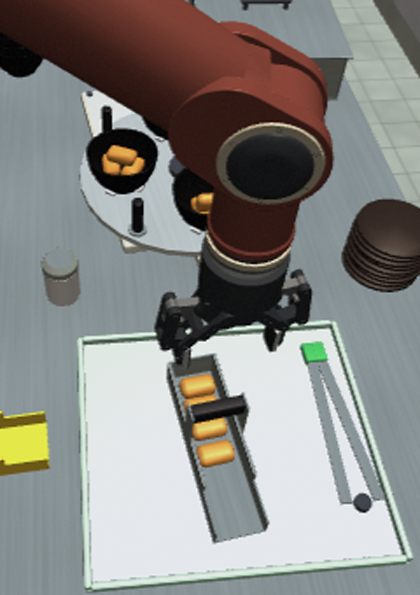

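Run:
```python
from m import *
print(hand_in())
```

```text
the job is handed in; nothing more can be done
None
```

The job is done and handed in at about 42 s. The cameras confirm the final state, but no verdict was reported.

**What I did**
- **Table:** I gripped a peg and turned the table about 80° clockwise. The empty bowl then measured (0.596, 0.071), against the loading point I had worked out at (0.596, 0.071).
- **Regrasp:** I turned the scoop on its tray and took it again by the two ends of the handle. The interface cannot tilt the tool, so the scoop had to pivot between the fingers.
- **Pour:** I let the scoop's rear rest on the press platen and lowered it in small steps. Croquettes 1, 2 and 3 dropped in one at a time, at slopes of about 23°, 25° and 25.6°.
- **Levelling and return:** I pushed the scoop's back against the press ram to bring it down to about 10°. I then carried it back to the tray, pressed it flat and let go.

**Last checks**
- The bowl at the loading point holds three croquettes; it measured (0.596, 0.071) and (0.593, 0.075) in the two cameras.
- Four croquettes are in the scoop, which lies flat in the tray at about (0.55, −0.27).
- The scene camera shows all four bowls upright in their nests.
- The gripper is clear of everything.
- The tongs and shaker look unmoved. The two cameras disagree on their positions by about 11 to 17 mm, which is measurement scatter.

One network reading failed in the last look: it reported the yellow look-alike as the scoop in the scene camera, and I ignored it.

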